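# Clip a parts caddy onto the rail under a shelf

## Task

Pick up the blue parts caddy and hook it onto the rail under the narrow grey shelf: slide its open C clip sideways over a free stretch of the rail, clear of the red stop collar. Still holding it, slide it along the rail until it presses gently against the collar (a few newtons), then let it hang there, level and right beside the collar. Do not ram the collar, and leave the spray can, the pot and the flange where they are.

Things in the scene. Friction and masses are not known exactly. Their poses are not given: they have to be found in the camera images.
- caddy: Blue parts caddy, loose, 0.3 to 0.5 kg, starts standing on the table. Origin: centre of its underside; z up, x towards the clip's gap. Tray 120 (x) x 70 (y) x 38 (z) mm; from its middle a blue plate 14 mm thick (y), 30 mm in x, rises to the steel C clip. Centre of mass about under the clip.
- clip (a point): Axis centre of the caddy's steel C clip, 135 mm above the underside; axes as the caddy's. The C is a 30 mm wide sleeve along y (15 mm each side), inner radius 14, outer radius 20 mm; its gap faces +x and is 20 mm high, centred at the axis's height. Hanging, its axis is about 6 mm below the rail's.
- tab (a point): Centre of the caddy's grip tab, at (-50, 0, -14) mm from clip in the caddy's axes: a blue plate 14 mm thick (y), 18 to 72 mm behind the clip's axis (-x), 36 mm high. Grip it across y. Under the shelf only a tool tilted about 25 to 50 degrees, its body leaning back to -x, has room.
- rail_mid (a point): Middle of the rail's axis, 200 mm above the table. Rail: fixed level round steel rod, 16 mm diameter, along y, 200 mm to each side up to the posts. x points away from the open front, level: the caddy goes on moving along +x, its own x along this x.
- rack: The fixed grey rack that carries the rail; origin on the table under rail_mid, same axes. Narrow shelf board in front of and above the rail: x from -50 to -5 mm, 460 mm long (y), 20 mm thick, underside 250 mm above the table, stock up to 51 mm high on it. Posts at y = -205 and 205 mm, 30 mm wide in x, with feet 110 mm long in x.
- collar_face (a point): Centre of that face of the red stop collar on the rail which looks to -y; axes as rail_mid. Collar: 40 mm diameter, 20 mm long, to +y from this face, clamped firmly, does not give; 15 to 75 mm to +y of the rail's middle. The clip comes from -y and touches it when clip is 15 mm to the -y side of this point.
- collar: The red stop collar; origin at collar_face.
- spray_can_mid (a point): Bystander: green and silver can, 56 mm diameter, 160 mm tall; point half-way up.
- pot_mid (a point): Bystander: white open pot, 72 mm diameter, 75 mm tall; point half-way up.
- flange_mid (a point): Bystander: terracotta-coloured stepped disc, 80 mm diameter, 40 mm tall; point half-way up.
Mind the look-alikes: they are no part of the job. What is meant by the caddy is not orange, and is the smaller of those in its own colour.

How it is judged (in metres and radians):
On the way, in this order (a step that is already met when the one before it is completed fails the run):
1. the rail is inside the C clip, the clip at least 8 mm clear of the collar (x of clip in the frame of rail_mid between -0.008 and 0.008 m and z of clip in the frame of rail_mid between -0.011 and 0.009 m and y of clip in the frame of collar_face below -0.023 m and y of clip in the frame of rail_mid above -0.19 m), for 0.2 s.
2. the held caddy, on the rail, presses against the collar with more than 2 N (x of clip in the frame of rail_mid between -0.008 and 0.008 m and z of clip in the frame of rail_mid between -0.011 and 0.009 m and contact force between caddy and collar above 2 N and contact force between the fingers and caddy above 1 N), for 0.2 s.
At the end, for the whole second after the job is handed in: The caddy hangs on the rail with the rail inside its C clip (clip axis within 8 mm of the rail's in x and at most 11 mm below it), the clip within 6 mm of the collar's face, upright within 0.2 rad, at rest (under 0.03 m/s and 0.3 rad/s) and released (x of clip in the frame of rail_mid between -0.008 and 0.008 m and z of clip in the frame of rail_mid between -0.011 and 0.009 m and y of clip in the frame of collar_face between -0.021 and -0.01 m and angle between caddy's own z axis and vertical below 0.2 rad and linear speed of caddy below 0.03 m/s and angular speed of caddy below 0.3 rad/s); the robot touches nothing.
It fails at once if the collar is rammed (over 25 N) (contact force between caddy and collar above 25 N).
It fails at once if the spray can is moved more than 25 mm (distance of spray_can_mid from where it was at the start of the episode above 0.025 m).
It fails at once if the pot is moved more than 25 mm (distance of pot_mid from where it was at the start of the episode above 0.025 m).
It fails at once if the flange is moved more than 25 mm (distance of flange_mid from where it was at the start of the episode above 0.025 m).
It also fails if it takes over 61 s, if anything falls off the work surface, if the arm or the gripper's body presses on something with over 40 N, if the wrist force passes 120 N, or if a joint passes its speed limit or range.

## Robot

A 6-joint arm with a two-finger parallel gripper is mounted at the origin on the work surface. World frame = base frame: x ahead of the robot, y to its left, z up, the work surface at z = 0. Lengths are in mm, angles in degrees, forces in N, time in s.
With the tool pointing down it reaches from about 375 to 900 mm from the base axis. Payload 3.1 kg.
Tool frame: the origin (TCP) lies where the fingers leave the gripper's body, on its centre line; the fingertips stand 73 mm ahead of it and the grasp point (between the pads) lies robot.tcp_to_grasp ahead of it (robot.tcp_to_grasp is the distance from the TCP to the grasp point, in mm); z points along the fingers, y is the direction in which the jaws open and shut (so a half turn about z gives the same grasp; the last joint's range is limited). The gripper opens to 85 mm and grips with 20 to 120 N. Pads are 22 mm wide; open, the fingers measure 114 mm over their backs; the gripper's body (76 mm by 85 mm) begins 54 mm behind the grasp point. The pads swing forward as they close: fully open they stand 13 mm farther back than shut.
Start: joints at [-77.779, 30.224, 82.088, -0, 67.689, -10.227], TCP at [238.678, -577.607, 303.91] pointing down, gripper open.
Joint ranges: [-176.69, 176.69], [-43.24, 126.21], [12.49, 139.97], [-82, 262], [0, 151.66], [-163.58, 163.58]. Speed limits (degrees/s): [159.86, 159.86, 180, 180, 180, 180].

## Interface

Orientations are given as a 3x3 rotation matrix whose columns are the frame's x, y, z axes.
In Python, from plant import robot gives the robot as it stands.
- The arm moves only by the tool send_rows, never from a script. Its argument "deltas" is a list that holds one entry, the list of rows, each a list of 7 numbers: the shift along the tool's x, y, z in m, then the turn, a rotation vector about the tool's x, y, z in degrees, then the closure, from 0 (fully open) to 1 (shut). In form: [[[tx, ty, tz, rx, ry, rz, claw], ...]]. A call has 1 to 8 rows; each row shifts and turns the pose as measured when the row begins, along the tool's axes as they then stand; what a row does not reach is not made up. A row lasts 1/8 s, in which the tool goes at most 62.5 mm and 10.7 degrees, less where a joint would pass 70% of its speed; a pose out of reach is approached as far as the arm can. A call with a gripper value outside its range is refused whole. The fingers move at their own pace and stop on an object; "force" is the grip in N (left out, the last holds). Time passes only in rows, so rows that do not move let the fingers close. It gives the time, the measured TCP pose, the force and the opening at its end, in the units of the state.
- robot.get_state(): the state, without advancing time (a new reading comes with each control period).
- robot.get_image(name): name is "scene" or "top" or "wrist"; returns (picture, depth): 384x512x3 uint8, red, green, blue; 384x512 float32, mm along the optical axis (not along the pixel's ray), 0 where there is no reading.
- robot.get_calibration(name): a dict with "camera_matrix" (3x3 intrinsics, pixels), "R" (3x3) and "t" (3): a world point X has camera coordinates R X + t; the wrist camera has in their place "mount" (4x4, takes a point from camera to tool coordinates, whose origin is the TCP and whose axes are the flange's). Camera axes: x right, y down, z forward; pixel columns grow to the right and rows downward; lengths in mm; the calibration is good to about 2 mm. A picture is of the moment at which its call begins: read the wrist's pose just before it. get_calibration takes no time and is no camera call.
- robot.close_job(): hands the job in, once; it reports no verdict.
The state is a dict: "time_s": time; "joint_positions": joint angles; "qvel": joint speeds; "tau": joint torques, N m; "eef_pos": TCP position; "tool_rot": TCP orientation; "force": force on the tool from outside, world axes, zero at the start; "torque": the same for the moment, N m; "gripper_width": finger opening in mm.
Only numpy, scipy, OpenCV 4.12 (cv2) and the standard library are available. Lean on these libraries where they do the work, as an engineer would, in place of code of your own. Each camera call takes 0.05 s, during which the arm holds its last target.

## Working session

There is one attempt and no reset: what is moved stays moved. The work goes in short steps, Python scripts to look and compute and a tool call to move; the robot and the scene stay as the last step left them, time stands still between calls to the robot, and variables do not carry over. Pictures are saved under pics/ and viewed, and the job is handed in when it is done.

Besides the shell and the picture viewer there is one more tool, called after "Call:" in YAML: its name, and indented under it one key for each argument. send_rows: Moves the arm, as the interface text tells. Its arguments: {"type":"object","properties":{"deltas":{"type":"array","items":{"type":"array","items":{"type":"array","items":{"type":"number"}}}},"force":{"type":"number"}},"required":["deltas"]}

```bash
ls; mkdir -p pics
python3 - <<'E'
from plant import robot
import cv2,numpy as np
s=robot.get_state();print(s['time_s'],s['eef_pos'],s['tool_rot'],s['force'],robot.tcp_to_grasp)
for n in ['scene','top','wrist']:
    im,d=robot.get_image(n);cv2.imwrite(f'pics/{n}0.png',im[:,:,::-1]);np.savez(f'{n}0.npz',im=im,d=d)
    print(n,robot.get_calibration(n))
E
```

```text
pics
0.0 [ 238.57172523 -577.05334305  302.92127697] [[ 9.24210403e-01  3.81883327e-01 -5.05325497e-04]
 [ 3.81883490e-01 -9.24207920e-01  2.17269681e-03]
 [ 3.62690861e-04 -2.20100446e-03 -9.99997512e-01]] [ 0.12297531 -0.33032624  0.07621991] 53.900000000000006
scene {'camera_matrix': array([[427.09890963,   0.        , 259.9638656 ],
       [  0.        , 427.09890963, 192.91083595],
       [  0.        ,   0.        ,   1.        ]]), 'R': array([[ 0.18388573,  0.9829413 , -0.00352738],
       [ 0.54507917, -0.10495674, -0.8317889 ],
       [-0.81796989,  0.15103141, -0.55508087]]), 't': array([ -86.09719894, -163.46488774, 1610.0957264 ])}
top {'camera_matrix': array([[396.85846707,   0.        , 257.93261728],
       [  0.        , 396.85846707, 188.3161922 ],
       [  0.        ,   0.        ,   1.        ]]), 'R': array([[-0.0024556 , -0.99987294,  0.01575051],
       [-0.99786962,  0.00142323, -0.06522412],
       [ 0.06519342, -0.01587712, -0.99774633]]), 't': array([ -23.91459969,  523.16986222, 1352.44179589])}
wrist {'camera_matrix': array([[284.43662238,   0.        , 252.23438293],
       [  0.        , 284.43662238, 195.92348726],
       [  0.        ,   0.        ,   1.        ]]), 'mount': array([[-4.88034751e-05, -9.59584112e-01, -2.81421978e-01,
         7.09585344e+01],
       [ 9.99999908e-01,  7.33029390e-05, -4.23363545e-04,
         6.59901331e-01],
       [ 4.26881989e-04, -2.81421973e-01,  9.59584020e-01,
        -7.01114305e+01],
       [ 0.00000000e+00,  0.00000000e+00,  0.00000000e+00,
         1.00000000e+00]])}
```

View pics/scene0.png

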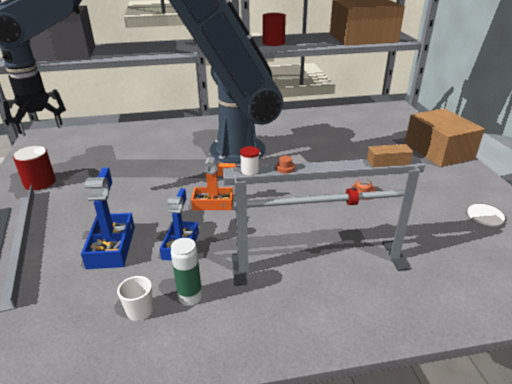

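View pics/top0.png

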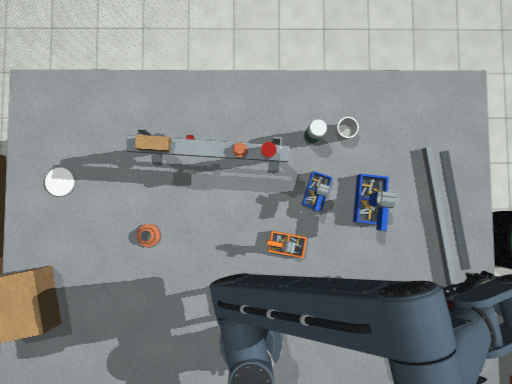

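View pics/wrist0.png

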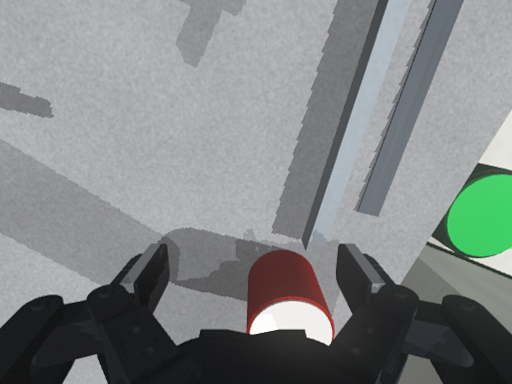

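Run:
```python
import cv2,numpy as np
a=cv2.imread('pics/scene0.png');b=cv2.imread('pics/top0.png')
cv2.imwrite('pics/z1.png',np.hstack([cv2.resize(a[170:270,70:240],None,fx=4,fy=4,interpolation=2)[:, :]])) 
cv2.imwrite('pics/z2.png',cv2.resize(b[110:260,255:415],None,fx=4,fy=4,interpolation=2))
```

```text
(no output)
```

View pics/z1.png

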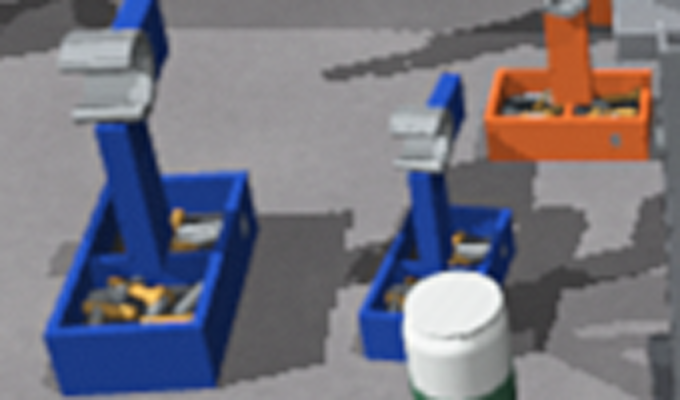

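View pics/z2.png

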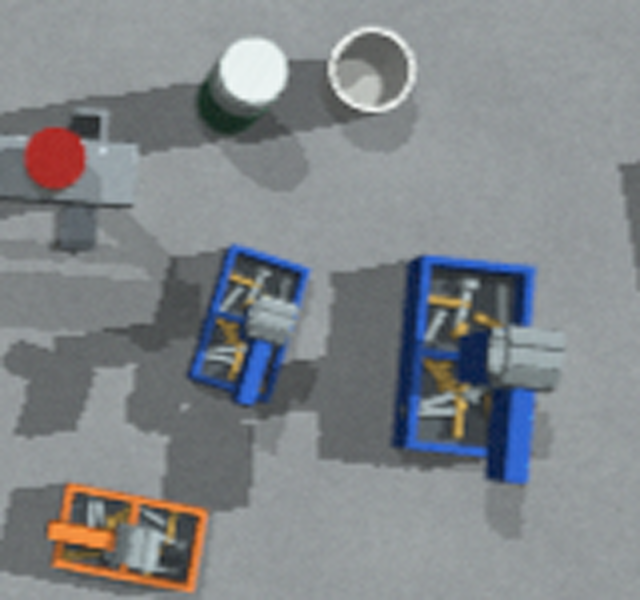

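```bash
cat > h.py <<'E'
import numpy as np,cv2
from plant import robot
def load(n,k=0):
    z=np.load(f'{n}{k}.npz');return z['im'],z['d']
def world(n,d):
    c=robot.get_calibration(n);K=c['camera_matrix']
    v,u=np.mgrid[:d.shape[0],:d.shape[1]]
    P=np.stack([(u-K[0,2])/K[0,0]*d,(v-K[1,2])/K[1,1]*d,d],-1)
    return (P-c['t'])@c['R']
def ray(n,u,v):
    c=robot.get_calibration(n);K=c['camera_matrix']
    r=np.array([(u-K[0,2])/K[0,0],(v-K[1,2])/K[1,1],1])@c['R']
    return -c['t']@c['R'],r
def onplane(n,u,v,z):
    o,r=ray(n,u,v);return o+r*(z-o[2])/r[2]
E
python3 - <<'E'
from h import *
for n in ['top','scene']:
    im,d=load(n);W=world(n,d);hsv=cv2.cvtColor(im,cv2.COLOR_RGB2HSV)
    H,S,V=[hsv[...,i].astype(int) for i in range(3)]
    ok=d>0
    # table height check
    m=ok&(abs(W[...,2])<30)&(S<40); print(n,'table z med',np.median(W[m][:,2]))
    blue=ok&(abs(H-115)<12)&(S>150)&(V>60)
    k,lab,st,ce=cv2.connectedComponentsWithStats(blue.astype(np.uint8),connectivity=8)
    for i in range(1,k):
        if st[i,4]>20:
            P=W[lab==i];print('blue',st[i],P.mean(0).round(),P.min(0).round(),P.max(0).round())
    red=ok&((H<5)|(H>174))&(S>150)
    k,lab,st,ce=cv2.connectedComponentsWithStats(red.astype(np.uint8),connectivity=8)
    for i in range(1,k):
        if st[i,4]>15:
            P=W[lab==i];print('red',st[i],P.mean(0).round(),P.min(0).round(),P.max(0).round())
E
```

```text
top table z med 0.056673497993800184
blue [302 172  30  39 255] [ 504. -217.   68.] [ 447. -275.    1.] [ 577. -175.  144.]
blue [354 174  34  57 704] [ 473. -392.   93.] [ 385. -475.    2.] [ 569. -352.  195.]
red [187 136   6   3  16] [663. 180. 216.] [659. 174. 210.] [667. 188. 223.]
red [262 142  14  15 174] [610. -49. 319.] [591. -72. 176.] [649. -31. 326.]
scene table z med -0.1342410539357515
blue [ 98 168  14  20 115] [ 410. -399.  180.] [ 388. -413.  145.] [ 434. -392.  193.]
blue [177 189   9  13  60] [ 465. -208.  132.] [ 450. -220.  108.] [ 505. -201.  152.]
blue [  81  201   53   68 1906] [ 512. -408.   48.] [ 404. -468.   -2.] [ 574. -356.  162.]
blue [160 213  38  47 603] [ 518. -232.   42.] [ 457. -278.    0.] [ 572. -177.  117.]
red [263  13  22  33 675] [-806.  309.  242.] [-885.  258.  164.] [-777.  373.  309.]
red [240 146  19  11 172] [613. -50. 320.] [588. -70. 315.] [632. -29. 324.]
red [ 14 152  41  38 961] [ 138. -667.   56.] [  97. -720.    0.] [ 170. -629.  112.]
red [346 189  13  16 149] [665. 180. 208.] [638. 170. 186.] [676. 193. 221.]
```

Run:
```python
from h import *
def fits(n):
    im,d=load(n);W=world(n,d);hsv=cv2.cvtColor(im,cv2.COLOR_RGB2HSV)
    H,S,V=[hsv[...,i].astype(int) for i in range(3)]
    return im,d,W,H,S,V,d>0
im,d,W,H,S,V,ok=fits('top')
blue=ok&(abs(H-115)<12)&(S>150)&(V>60)
roi=np.zeros_like(ok);roi[165:216,296:340]=1
for lo,hi,zz in [(28,50,38),(125,150,139)]:
    m=blue&roi&(W[...,2]>lo)&(W[...,2]<hi)
    v,u=np.nonzero(m);P=np.array([onplane('top',a,b,zz)[:2] for a,b in zip(u,v)],np.float32)
    (c,s,a)=cv2.minAreaRect(P);print(zz,len(P),'z',np.median(W[m][:,2]),'rect',c,s,a)
m=roi&ok&(W[...,2]>140)&(S<90); 
v,u=np.nonzero(m);P=np.array([onplane('top',a,b,153)[:2] for a,b in zip(u,v)],np.float32)
print('clip',len(P),cv2.minAreaRect(P),P.mean(0),np.median(W[m][:,2]))
# tray base: scene
# board top
m=ok&(abs(W[...,2]-270)<8)&(W[...,0]>500)&(W[...,0]<720)&(abs(W[...,1]-100)<300)
v,u=np.nonzero(m);P=np.array([onplane('top',a,b,270)[:2] for a,b in zip(u,v)],np.float32)
print('board top',len(P),cv2.minAreaRect(P),np.median(W[m],axis=0))
im,d,W,H,S,V,ok=fits('scene')
m=ok&(abs(W[...,2]-270)<8)&(W[...,0]>500)&(W[...,0]<720)&(abs(W[...,1]-100)<300)&(S<60)
v,u=np.nonzero(m);P=np.array([onplane('scene',a,b,270)[:2] for a,b in zip(u,v)],np.float32)
print('board scene',len(P),cv2.minAreaRect(P))
# rail per column
pts=[]
for u in range(246,400,4):
    col=[v for v in range(185,215) if ok[v,u] and 185<W[v,u,2]<215 and 600<W[v,u,0]<720]
    if len(col)>2:
        p=onplane('scene',u,(min(col)+max(col))/2,200);pts.append(p);print(u,min(col),max(col),p.round(1),W[col[len(col)//2],u].round(0))
```

```text
38 152 z 37.13810396655248 rect (515.0748291015625, -225.22360229492188) (70.79275512695312, 119.31320190429688) 72.09510803222656
139 78 z 138.61251026799573 rect (470.08404541015625, -210.66748046875) (14.892890930175781, 51.92231750488281) 70.8978042602539
clip 105 ((509.5225830078125, -223.20599365234375), (30.534984588623047, 33.87702560424805), 70.91912078857422) [ 510.08252 -223.48601] 152.62592205920166
board top 1828 ((631.3074951171875, 121.45700073242188), (459.1542663574219, 68.38727569580078), 86.26729583740234) [618.13244395 111.40806758 269.90618674]Traceback (most recent call last):
  File "<stdin>", line 23, in <module>
  File "h.py", line 15, in onplane
    o,r=ray(n,u,v);return o+r*(z-o[2])/r[2]
        ~~~^^^^^^^
  File "h.py", line 11, in ray
    c=robot.get_calibration(n);K=c['camera_matrix']
ValueError: time passes only in moves, steps and waits
```

```bash
sed -i 's/^def load/import functools\n_c={}\ndef cal(n):\n    if n not in _c:_c[n]=robot.get_calibration(n)\n    return _c[n]\ndef load/; s/c=robot.get_calibration(n);K/c=cal(n);K/' h.py
python3 - <<'E'
from h import *
def fits(n):
    im,d=load(n);W=world(n,d);hsv=cv2.cvtColor(im,cv2.COLOR_RGB2HSV)
    H,S,V=[hsv[...,i].astype(int) for i in range(3)]
    return im,d,W,H,S,V,d>0
for n in ['top','scene']:
  im,d,W,H,S,V,ok=fits(n)
  m=ok&(abs(W[...,2]-270)<5)&(W[...,0]>560)&(W[...,0]<660)&(abs(W[...,1]-100)<300)&(S<60)
  v,u=np.nonzero(m);P=np.array([onplane(n,a,b,270)[:2] for a,b in zip(u,v)],np.float32)
  m2=cv2.morphologyEx(m.astype(np.uint8),cv2.MORPH_OPEN,np.ones((3,3)))
  print(n,'board',len(P),cv2.minAreaRect(P))
  for y in range(-80,330,40):
    q=P[abs(P[:,1]-y)<8]
    if len(q):print(y,q[:,0].min(),q[:,0].max())
pts=[]
for u in range(246,400,5):
    col=[v for v in range(185,215) if ok[v,u] and 185<W[v,u,2]<215 and 600<W[v,u,0]<720]
    if len(col)>2:
        p=onplane('scene',u,(min(col)+max(col))/2,200);pts.append(p);print(u,min(col),max(col),p.round(1),W[col[len(col)//2],u].round(0))
red=ok&((H<5)|(H>174))&(S>120)
v,u=np.nonzero(red[185:210,340:365]);v+=185;u+=340
print('collar rows/cols',np.median(W[v,u],axis=0))
for r in range(v.min(),v.max()+1): print(r,u[v==r].min(),u[v==r].max(),end='; ')
E
python3 - <<'E'
import cv2
a=cv2.imread('pics/scene0.png')
cv2.imwrite('pics/z3.png',cv2.resize(a[140:290,225:425],None,fx=4,fy=4,interpolation=2))
E
```

```text
top board 1698 ((631.2135009765625, 121.48976135253906), (459.1214904785156, 67.77677154541016), 86.38340759277344)
-80 586.79047 652.5446
-40 586.80286 632.46405
0 589.6598 635.3123
40 592.5139 638.15515
80 595.367 638.1428
120 598.2172 640.98206
160 601.0652 643.82025
200 603.91095 646.6562
240 606.75446 609.5969
280 609.5953 612.4373
320 612.4336 657.99585
scene board 1684 ((627.1696166992188, 117.81171417236328), (457.79168701171875, 71.45987701416016), 89.3252182006836)
-80 589.1178 660.4925
-40 615.94305 641.037
0 594.00604 643.9753
40 631.14764 648.18054
80 597.97327 650.3302
120 600.48627 650.89624
160 603.0178 654.3429
200 605.5682 656.5454
240 649.5678 660.03656
280 652.64453 661.8494
320 634.70593 664.9573
246 200 212 [646.6 -64.6 200. ] [644. -64. 201.]
251 200 206 [637.2 -51.6 200. ] [642. -52. 204.]
256 200 206 [639.3 -40.5 200. ] [645. -41. 204.]
261 199 205 [637.6 -28.6 200. ] [646. -30. 206.]
266 199 205 [639.7 -17.4 200. ] [648. -19. 206.]
271 199 205 [641.9  -6.2 200. ] [648.  -7. 204.]
276 198 204 [640.1   5.8 200. ] [648.   4. 205.]
281 198 204 [642.3  17.1 200. 
[... 724 characters left out ...]
188.9 200. ] [672. 186. 204.]
361 192 198 [653.6 205.6 200. ] [661. 202. 206.]
366 192 198 [655.8 217.  200. ] [661. 214. 204.]
371 191 197 [654.1 230.1 200. ] [661. 227. 205.]
376 191 197 [656.3 241.6 200. ] [662. 238. 204.]
381 191 197 [658.5 253.  200. ] [664. 250. 204.]
386 190 196 [656.8 266.3 200. ] [666. 261. 206.]
391 190 196 [659.  277.8 200. ] [664. 275. 204.]
396 190 195 [659.2 290.2 200. ] [667. 286. 204.]
collar rows/cols [666.77899853 178.86554649 208.64805052]
188 355 355; 189 347 356; 190 347 357; 191 346 357; 192 346 357; 193 348 358; 194 349 358; 195 349 358; 196 349 358; 197 349 358; 198 349 358; 199 349 358; 200 348 358; 201 347 357; 202 347 357; 203 347 356; 204 348 353;
```

View pics/z3.png

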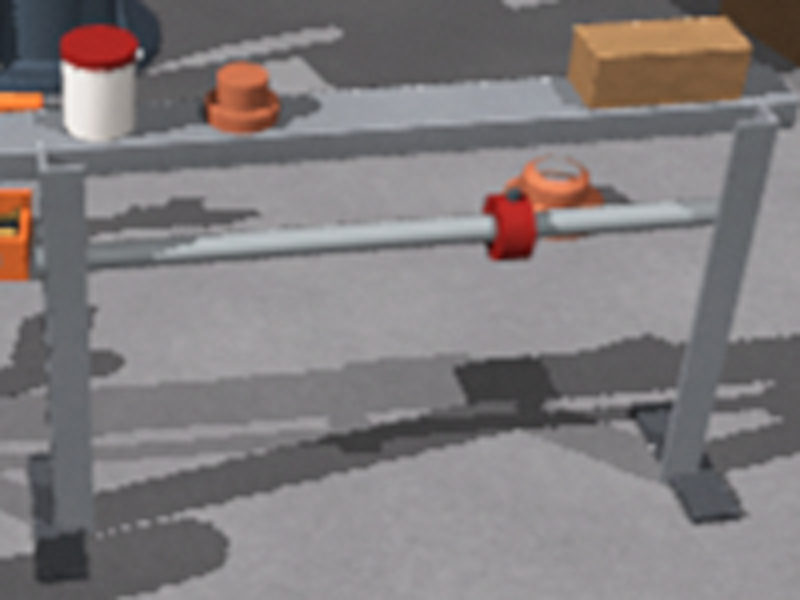

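Run:
```python
from h import *
th=np.radians(-3.65);X=np.array([np.cos(th),np.sin(th)]);Y=np.array([-np.sin(th),np.cos(th)])
im,d=load('scene');W=world('scene',d);hsv=cv2.cvtColor(im,cv2.COLOR_RGB2HSV);H,S,V=[hsv[...,i].astype(int) for i in range(3)]
m=((H<5)|(H>174))&(S>120);m[:185]=0;m[210:]=0;m[:,:340]=0;m[:,366:]=0
P=W[m];print('collar x_r,y_r',np.percentile(P[:,:2]@X,[5,50,95]),np.percentile(P[:,:2]@Y,[2,10,50,90,98]))
# outer surface rim: rows 193-199
for r in (191,195,197,199,202):
    u=np.nonzero(m[r])[0];print(r,u.min(),u.max(),(W[r,u,:2]@Y).round(0),W[r,u,2].round(0))
# rail x_r from scene
rr=[]
for u in list(range(252,343))+list(range(362,394)):
    c=[v for v in range(185,215) if 188<W[v,u,2]<213 and 625<W[v,u,0]<690]
    p=onplane('scene',u,(min(c)+max(c))/2,200)
    rr.append(p[:2]@X)
print('rail x_r',np.mean(rr),np.std(rr))
for n in ['top']:
  im,d=load(n);W=world(n,d)
  m=(abs(W[...,2]-270)<5)&(W[...,0]>570)&(W[...,0]<665)&(abs(W[...,1]-100)<300)
  v,u=np.nonzero(m);P=np.array([onplane(n,a,b,270)[:2] for a,b in zip(u,v)])
  q=(P@X);print(np.percentile(q,[1,50,99]),np.percentile(P@Y,[0,.5,99.5,100]))
  hsv=cv2.cvtColor(im,cv2.COLOR_RGB2HSV);H,S,V=[hsv[...,i].astype(int) for i in range(3)]
  m=(H>5)&(H<16)&(S>150);m[:,:262]=0;m[:,320:]=0;m[:222]=0;m[265:]=0
  P=W[m];print('orange',P.min(0).round(),P.max(0).round());Q=P[P[:,2]>110];print(Q.min(0),Q.max(0))
```

```text
collar x_r,y_r [637.52708111 654.10484355 659.78667099] [213.01186178 213.45260845 220.73171395 231.03807907 234.38011192]
191 346 357 [213. 213. 214. 214. 216. 218. 221. 224. 225. 229. 230. 233.] [207. 211. 214. 218. 218. 219. 218. 217. 219. 216. 218. 217.]
195 349 358 [213. 214. 216. 220. 221. 224. 227. 228. 230. 234.] [210. 214. 213. 211. 212. 213. 211. 213. 214. 209.]
197 349 358 [214. 214. 217. 219. 221. 224. 225. 229. 231. 233.] [206. 208. 208. 208. 209. 207. 210. 207. 207. 208.]
199 349 358 [213. 215. 217. 219. 221. 224. 226. 228. 231. 234.] [202. 203. 204. 205. 205. 203. 203. 204. 203. 201.]
202 347 357 [214. 213. 214. 215. 218. 221. 222. 224. 226. 228. 232.] [185. 191. 193. 196. 195. 194. 197. 196. 197. 198. 195.]
rail x_r 639.5802952327793 1.095803604261522
[589.1310479  609.81470826 647.37579877] [-68.14590683 -66.76300917 389.20987468 390.98524881]
orange [ 290. -192.   -1.] [377. -51. 146.]
[ 331.59069069 -101.18100252  113.73849551] [352.85220596 -50.79839069 146.38371915]
```

```bash
cat >> h.py <<'E'
from scipy.spatial.transform import Rotation as Ro
def Rt(phi,tau):
    p,t=np.radians([phi,tau]);e=np.array([np.cos(p),np.sin(p),0]);k=np.array([0,0,1.])
    z=np.sin(t)*e-np.cos(t)*k;x=-np.cos(t)*e-np.sin(t)*k
    return np.stack([x,np.cross(z,x),z],1)
def pt():
    s=robot.get_state();R=s['tool_rot'];z=R[:,2];x=R[:,0]
    phi=np.degrees(np.arctan2(-x[1],-x[0]));tau=np.degrees(np.arcsin(np.clip(-x[2],-1,1)))
    return s,phi,tau
def show():
    s,phi,tau=pt()
    print('t',round(s['time_s'],2),'tcp',s['eef_pos'].round(1),'phi',round(phi,2),'tau',round(tau,2),'roll',round(float(np.degrees(s['tool_rot'][2,1])),2),'F',np.round(s['force'],1),'w',round(s['gripper_width'],1),'q',np.round(s['joint_positions'],1))
    return s
def plan(pos,phi,tau,n,claw,nd=4):
    """rows from the measured pose to pos/phi/tau in n rows"""
    s=show();p0=s['eef_pos'];_,f0,t0=pt();R0=s['tool_rot']
    rows=[];R=R0;p=p0
    for i in range(1,n+1):
        a=i/n;Rn=Rt(f0+a*(phi-f0),t0+a*(tau-t0));pn=p0+a*(np.array(pos)-p0)
        d=R.T@(pn-p)/1000;w=Ro.from_matrix(R.T@Rn).as_rotvec(degrees=True)
        rows.append([round(x,nd) for x in d]+[round(x,1) for x in w]+[claw]);R=Rn;p=pn
    for r in rows:print(r)
E
python3 - <<'E'
from h import *
plan((400,-230,330),-18,10,16,0)
E
```

```text
t 0.15 tcp [ 238.6 -577.2  303.1] phi -157.55 tau -0.02 roll -0.1 F [-1.1  0.4 -0. ] w 85.6 q [-77.8  30.3  82.1  -0.   67.7 -10.2]
[np.float64(0.0176), np.float64(-0.0162), np.float64(-0.0016), np.float64(-0.1), np.float64(-0.6), np.float64(-8.7), 0]
[np.float64(0.0198), np.float64(-0.0133), np.float64(-0.0019), np.float64(-0.1), np.float64(-0.6), np.float64(-8.7), 0]
[np.float64(0.0216), np.float64(-0.0102), np.float64(-0.0021), np.float64(-0.2), np.float64(-0.6), np.float64(-8.7), 0]
[np.float64(0.0229), np.float64(-0.0068), np.float64(-0.0024), np.float64(-0.3), np.float64(-0.6), np.float64(-8.7), 0]
[np.float64(0.0236), np.float64(-0.0032), np.float64(-0.0027), np.float64(-0.4), np.float64(-0.6), np.float64(-8.7), 0]
[np.float64(0.0238), np.float64(0.0004), np.float64(-0.003), np.float64(-0.5), np.float64(-0.6), np.float64(-8.7), 0]
[np.float64(0.0234), np.float64(0.004), np.float64(-0.0032), np.float64(-0.6), np.float64(-0.6), np.float64(-8.7), 0]
[np.float64(0.0225), np.float64(0.0076), np.float64(-0.0034), np.float64(-0.7), np.float64(-0.6), np.float64(-8.7), 0]
[np.float64(0
[... 236 characters left out ...]
0.0168), np.float64(0.0168), np.float64(-0.0035), np.float64(-1.0), np.float64(-0.6), np.float64(-8.7), 0]
[np.float64(0.014), np.float64(0.0192), np.float64(-0.0034), np.float64(-1.1), np.float64(-0.6), np.float64(-8.7), 0]
[np.float64(0.0109), np.float64(0.0211), np.float64(-0.0031), np.float64(-1.2), np.float64(-0.6), np.float64(-8.6), 0]
[np.float64(0.0076), np.float64(0.0226), np.float64(-0.0028), np.float64(-1.3), np.float64(-0.6), np.float64(-8.6), 0]
[np.float64(0.0041), np.float64(0.0235), np.float64(-0.0023), np.float64(-1.4), np.float64(-0.6), np.float64(-8.6), 0]
[np.float64(0.0005), np.float64(0.0239), np.float64(-0.0018), np.float64(-1.5), np.float64(-0.6), np.float64(-8.6), 0]
```

Call:
send_rows:
  deltas:
    - [[0.018,-0.016,-0.003,0,0,-8.7,0],[0.02,-0.013,-0.003,0,0,-8.7,0],[0.022,-0.01,-0.003,0,0,-8.7,0],[0.023,-0.007,-0.003,0,0,-8.7,0],[0.024,-0.003,-0.003,0,0,-8.7,0],[0.024,0,-0.003,0,0,-8.7,0],[0.023,0.004,-0.003,0,0,-8.7,0],[0.022,0.008,-0.003,0,0,-8.7,0]]

```text
time_s: 1.15
eef_pos: [318.6, -398.3, 325.2]
tool_rot: [[-0.073, 0.997, -0.002], [0.997, 0.073, 0.007], [0.007, -0.002, -1.0]]
force: [-0.8, 1.1, -0.0]
gripper_width: 85.2
```

Call:
send_rows:
  deltas:
    - [[0.021,0.011,-0.003,0,0,-8.7,0],[0.019,0.014,-0.003,0,0,-8.7,0],[0.017,0.017,-0.003,0,0,-8.7,0],[0.014,0.019,-0.003,0,0,-8.7,0],[0.011,0.021,0,0,0,-8.7,0],[0.008,0.023,0,0,0,-8.7,0],[0.004,0.024,0,0,0,-8.7,0],[0,0.024,0,0,0,-8.7,0]]

```text
time_s: 2.15
eef_pos: [393.6, -214.7, 337.9]
tool_rot: [[-0.971, 0.24, -0.004], [0.24, 0.971, 0.01], [0.006, 0.008, -1.0]]
force: [0.1, -1.0, -0.3]
gripper_width: 85.4
```

```bash
sed -i 's/for r in rows:print(r)/for r in rows:print([float(x) for x in r])/' h.py
python3 - <<'E'
from h import *
plan((429,-198,270),-18,40,8,0)
E
```

```text
t 2.15 tcp [ 393.6 -214.7  337.9] phi -13.9 tau -0.33 roll 0.48 F [ 0.1 -1.  -0.3] w 85.4 q [ -43.1   14.   103.7    0.3   62.9 -119.3]
[-0.0038, 0.003, 0.0085, 0.5, -5.0, 0.5, 0.0]
[-0.0031, 0.0031, 0.0088, 0.1, -5.0, 0.5, 0.0]
[-0.0022, 0.0032, 0.009, 0.1, -5.0, 0.5, 0.0]
[-0.0014, 0.0032, 0.0091, 0.2, -5.0, 0.5, 0.0]
[-0.0006, 0.0032, 0.0092, 0.2, -5.0, 0.5, 0.0]
[0.0003, 0.0033, 0.0092, 0.2, -5.0, 0.5, 0.0]
[0.0011, 0.0033, 0.0092, 0.3, -5.0, 0.4, 0.0]
[0.0019, 0.0033, 0.009, 0.3, -5.0, 0.4, 0.0]
```

Call:
send_rows:
  deltas:
    - [[-0.004,0.003,0.0085,0.5,-5,0.5,0],[-0.003,0.003,0.009,0.1,-5,0.5,0],[-0.002,0.003,0.009,0.1,-5,0.5,0],[-0.001,0.003,0.009,0.2,-5,0.5,0],[-0.001,0.003,0.009,0.2,-5,0.5,0],[0,0.003,0.009,0.2,-5,0.5,0],[0.001,0.003,0.009,0.3,-5,0.4,0],[0.002,0.003,0.009,0.3,-5,0.4,0]]

```text
time_s: 3.15
eef_pos: [450.3, -189.8, 305.8]
tool_rot: [[-0.752, 0.334, 0.568], [0.262, 0.943, -0.207], [-0.605, -0.007, -0.796]]
force: [0.8, -0.1, 0.5]
gripper_width: 85.4
```

Run:
```python
from h import *
plan((431,-198,264),-18,40,4,0)
im,d=robot.get_image('wrist');cv2.imwrite('pics/wrist1.png',im[:,:,::-1])
```

```text
t 3.15 tcp [ 450.3 -189.8  305.8] phi -19.18 tau 37.21 roll -0.41 F [ 0.8 -0.1  0.5] w 85.4 q [ -42.3   14.1  121.6   55.9   16.1 -163.5]
[0.0094, -0.0035, 0.006, -0.7, -0.7, -0.2, 0.0]
[0.0095, -0.0035, 0.0059, -0.2, -0.7, -0.2, 0.0]
[0.0096, -0.0035, 0.0057, -0.2, -0.7, -0.2, 0.0]
[0.0097, -0.0035, 0.0056, -0.2, -0.7, -0.2, 0.0]
```

View pics/wrist1.png

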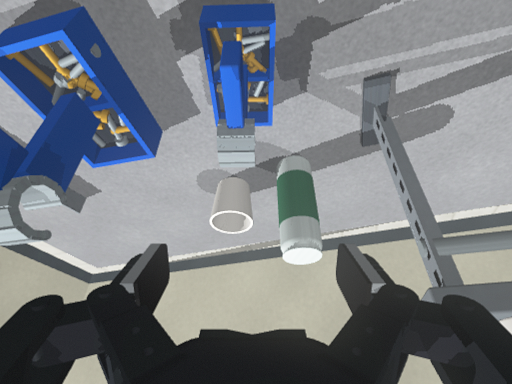

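Call:
send_rows:
  deltas:
    - [[0,0,0,0,0,10.5,0],[0,0,0,0,0,10.5,0],[0,0,0,0,0,10.5,0],[0,0,0,0,0,10.5,0],[0,0,0,0,0,10.5,0],[0,0,0,0,0,10.5,0],[0,0,0,0,0,10.5,0],[0,0,0,0,0,10.5,0]]

```text
time_s: 4.2
eef_pos: [450.4, -188.8, 306.4]
tool_rot: [[0.276, 0.775, 0.569], [0.96, -0.193, -0.204], [-0.048, 0.602, -0.797]]
force: [-0.6, 0.2, -0.5]
gripper_width: 85.4
```

Call:
send_rows:
  deltas:
    - [[0,0,0,0,0,10.5,0],[0,0,0,0,0,10.5,0],[0,0,0,0,0,10.5,0],[0,0,0,0,0,10.5,0],[0,0,0,0,0,10.5,0],[0,0,0,0,0,10.5,0],[0,0,0,0,0,10.5,0],[0,0,0,0,0,10.5,0]]

```text
time_s: 5.2
eef_pos: [448.6, -189.1, 305.0]
tool_rot: [[0.796, -0.219, 0.565], [-0.125, -0.972, -0.2], [0.592, 0.089, -0.801]]
force: [0.3, 1.3, -0.4]
gripper_width: 85.3
```

```bash
sed -i 's/x=-np.cos(t)\*e-np.sin(t)\*k/x=np.cos(t)*e+np.sin(t)*k/; s/arctan2(-x\[1\],-x\[0\])/arctan2(x[1],x[0])/; s/np.clip(-x\[2\]/np.clip(x[2]/' h.py
python3 - <<'E'
from h import *
plan((431,-198,264),-18,40,4,0)
E
```

```text
t 5.2 tcp [ 448.6 -189.1  305. ] phi -8.94 tau 36.33 roll 5.09 F [ 0.3  1.3 -0.4] w 85.3 q [-42.5  14.1 121.6  54.8  16.6   9.1]
[-0.0093, 0.0022, 0.0062, 5.0, 0.8, 1.9, 0.0]
[-0.0093, 0.003, 0.0058, -1.4, 0.9, 1.8, 0.0]
[-0.0093, 0.0032, 0.0057, -1.4, 0.9, 1.8, 0.0]
[-0.0093, 0.0033, 0.0057, -1.4, 0.9, 1.7, 0.0]
```

Call:
send_rows:
  deltas:
    - [[-0.009,0.002,0.006,0.2,0.9,1.8,0],[-0.009,0.003,0.006,0.2,0.9,1.8,0],[-0.009,0.003,0.006,0.2,0.9,1.8,0],[-0.009,0.003,0.006,0.2,0.9,1.8,0],[0,0,0,0,0,0,0]]

```text
time_s: 5.82
eef_pos: [431.4, -199.6, 263.8]
tool_rot: [[0.724, -0.308, 0.617], [-0.235, -0.951, -0.199], [0.649, -0.001, -0.761]]
force: [1.1, -0.1, 0.1]
gripper_width: 85.5
```

Run:
```python
from h import *
plan((431.7,-198.1,162.3),-18,40,8,0)
s=robot.get_state();im,d=robot.get_image('wrist');cv2.imwrite('pics/wrist2.png',im[:,:,::-1]);np.savez('wrist2.npz',im=im,d=d,p=s['eef_pos'],R=s['tool_rot'])
```

```text
t 5.83 tcp [ 431.4 -199.6  263.8] phi -17.99 tau 40.44 roll -0.06 F [ 1.1 -0.1  0.1] w 85.5 q [-47.4  20.  127.9 102.9  19.2 -36.9]
[-0.0082, -0.0002, 0.0096, -0.1, -0.1, 0.0, 0.0]
[-0.0082, -0.0002, 0.0096, -0.0, -0.1, 0.0, 0.0]
[-0.0082, -0.0002, 0.0097, -0.0, -0.1, 0.0, 0.0]
[-0.0082, -0.0002, 0.0097, -0.0, -0.1, 0.0, 0.0]
[-0.0082, -0.0002, 0.0097, -0.0, -0.1, 0.0, 0.0]
[-0.0082, -0.0002, 0.0097, -0.0, -0.1, 0.0, 0.0]
[-0.0082, -0.0002, 0.0097, -0.0, -0.1, 0.0, 0.0]
[-0.0082, -0.0002, 0.0097, -0.0, -0.1, 0.0, 0.0]
```

View pics/wrist2.png

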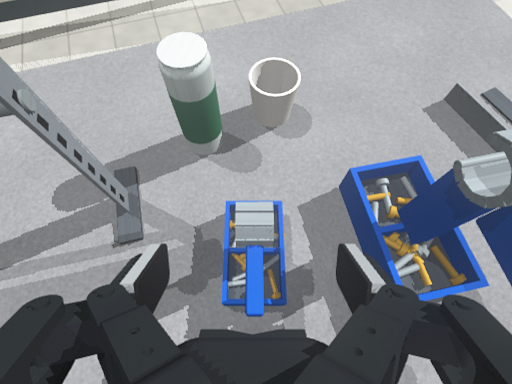

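```bash
cat >> h.py <<'E'
def wpt(u,v,z,p,R):
    c=cal('wrist');K=c['camera_matrix'];M=c['mount']
    r=R@(M[:3,:3]@np.array([(u-K[0,2])/K[0,0],(v-K[1,2])/K[1,1],1]));o=p+R@M[:3,3]
    return o+r*(z-o[2])/r[2]
E
python3 - <<'E'
from h import *
z=np.load('wrist2.npz');im=z['im'];d=z['d'];p=z['p'];R=z['R'];c=cal('wrist');K=c['camera_matrix'];M=c['mount']
v,u=np.mgrid[:384,:512];P=np.stack([(u-K[0,2])/K[0,0]*d,(v-K[1,2])/K[1,1]*d,d],-1)@M[:3,:3].T+M[:3,3]
W=P@R.T+p
hsv=cv2.cvtColor(im,cv2.COLOR_RGB2HSV);b=(abs(hsv[...,0].astype(int)-115)<12)&(hsv[...,1]>150)
for lo,hi,zz in((130,148,139),(30,45,38)):
    m=b&(W[...,2]>lo)&(W[...,2]<hi);m[:,:200]=0;m[:,310:]=0
    vv,uu=np.nonzero(m);Q=np.array([wpt(a,e,zz,p,R)[:2] for a,e in zip(uu,vv)],np.float32)
    print(zz,len(Q),np.median(W[m][:,2]),cv2.minAreaRect(Q))
E
```

```text
139 1223 139.11922904976663 ((468.8499755859375, -214.53256225585938), (13.494623184204102, 51.8995475769043), 72.5732421875)
38 1279 38.05008623386669 ((514.5903930664062, -228.57533264160156), (69.28910064697266, 118.9863052368164), 72.05488586425781)
```

Call:
send_rows:
  deltas:
    - [[-0.008,0,0.0097,0,0,0,0],[-0.008,0,0.0097,0,0,0,0],[-0.008,0,0.0097,0,0,0,0],[-0.008,0,0.0097,0,0,0,0],[-0.008,0,0.0097,0,0,0,0],[-0.008,0,0.0097,0,0,0,0]]

```text
time_s: 6.62
eef_pos: [437.6, -201.8, 191.9]
tool_rot: [[0.72, -0.297, 0.627], [-0.219, -0.955, -0.201], [0.658, 0.007, -0.753]]
force: [0.1, -0.0, -0.2]
gripper_width: 85.4
```

Run:
```python
from h import *
plan((430.7,-200.1,162.3),-18,40,3,0)
```

```text
t 6.62 tcp [ 437.6 -201.8  191.9] phi -16.95 tau 41.18 roll 0.4 F [ 0.1 -0.  -0.2] w 85.4 q [-47.1  32.8 131.2 136.8  28.1 -73.9]
[-0.0083, 0.0001, 0.0059, 0.3, -0.4, 0.3, 0.0]
[-0.0082, 0.0002, 0.0059, -0.2, -0.4, 0.3, 0.0]
[-0.0082, 0.0002, 0.006, -0.2, -0.4, 0.3, 0.0]
```

Call:
send_rows:
  deltas:
    - [[-0.009,0,0.006,0.1,-0.4,0.3,0],[-0.009,0,0.006,0,-0.4,0.3,0],[-0.008,0,0.006,0,-0.4,0.3,0],[0,0,0,0,0,0,0]]

```text
time_s: 7.12
eef_pos: [432.9, -200.0, 161.4]
tool_rot: [[0.727, -0.302, 0.617], [-0.233, -0.953, -0.192], [0.646, -0.005, -0.763]]
force: [-0.3, -0.1, -0.0]
gripper_width: 85.1
```

Run:
```python
from h import *
plan((430.7,-200.1,162.3),-18,40,1,0)
im,d=robot.get_image('wrist');cv2.imwrite('pics/wrist3.png',im[:,:,::-1])
```

```text
t 7.12 tcp [ 432.9 -200.   161.4] phi -17.79 tau 40.25 roll -0.26 F [-0.3 -0.1 -0. ] w 85.1 q [-47.5  38.  132.4 142.4  32.2 -80.5]
[-0.001, 0.0008, -0.0021, -0.5, -0.3, 0.2, 0.0]
```

View pics/wrist3.png

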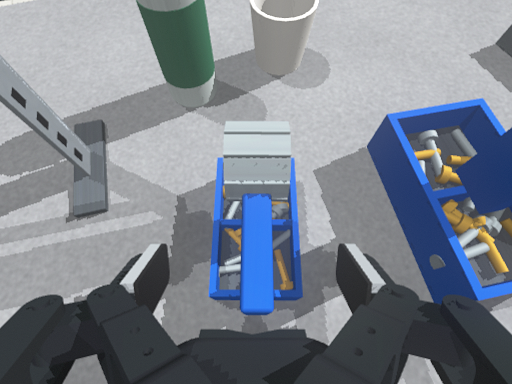

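Call:
send_rows:
  deltas:
    - [[-0.001,0.001,-0.002,-0.3,-0.2,0.2,0],[0,0,0,0,0,0,0.5],[0,0,0,0,0,0,1],[0,0,0,0,0,0,1],[0,0,0,0,0,0,1],[0,0,0,0,0,0,1],[0,0,0,0,0,0,1],[0,0,0,0,0,0,1]]
  force: 90

```text
time_s: 8.18
eef_pos: [431.0, -200.7, 164.1]
tool_rot: [[0.726, -0.308, 0.615], [-0.236, -0.951, -0.198], [0.646, -0.001, -0.763]]
force: [-0.6, -0.5, 0.5]
gripper_width: 12.8
```

Run:
```python
from h import *
show()
im,d=robot.get_image('wrist');cv2.imwrite('pics/wrist4.png',im[:,:,::-1])
```

```text
t 8.18 tcp [ 431.  -200.7  164.1] phi -18.0 tau 40.25 roll -0.08 F [-0.6 -0.5  0.5] w 12.8 q [-47.6  37.5 132.6 142.7  31.9 -80.6]
```

View pics/wrist4.png

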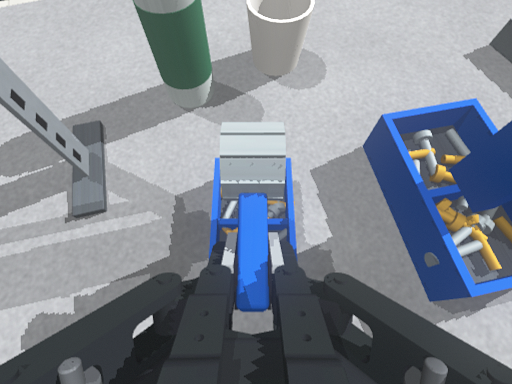

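```bash
cat >> h.py <<'E'
_p=np.array([431.,-200.7,164.1]);_R=Rt(-18,40.25)
CT=_R.T@(np.array([514.9,-227.9,135.])-_p)
TH=np.radians(-3.65);XR=np.array([np.cos(TH),np.sin(TH),0]);YR=np.array([-np.sin(TH),np.cos(TH),0])
RX,FY=639.5,213.5   # rail x_r, collar face y_r
def clipnow():
    s=robot.get_state();c=s['eef_pos']+s['tool_rot']@CT
    print('clip world',c.round(1),'rel rail x',round(c@XR-RX,1),'rel face y',round(c@YR-FY,1),'z rel',round(c[2]-200,1));return c
def planclip(dx,dy,z,n,phi=-3.65,tau=40.25,claw=1):
    """dx from rail, dy from collar face, z world"""
    clipnow();c=(RX+dx)*XR+(FY+dy)*YR+np.array([0,0,z])
    plan(c-Rt(phi,tau)@CT,phi,tau,n,claw)
E
python3 - <<'E'
from h import *
print(CT)
plan((428,-200.7,234),-18,40.25,4,1)
E
```

```text
[ 4.85140595e+01 -5.77885848e-02  7.91974917e+01]
t 8.22 tcp [ 431.  -200.7  164.1] phi -18.0 tau 40.25 roll -0.08 F [-0.5 -0.5  1.2] w 12.8 q [-47.6  37.5 132.6 142.7  31.9 -80.6]
[0.0107, 0.0002, -0.0138, -0.1, 0.0, 0.0, 1.0]
[0.0107, 0.0002, -0.0138, -0.0, 0.0, 0.0, 1.0]
[0.0107, 0.0002, -0.0138, -0.0, 0.0, 0.0, 1.0]
[0.0107, 0.0002, -0.0138, -0.0, 0.0, 0.0, 1.0]
```

Call:
send_rows:
  deltas:
    - [[0.0055,0,-0.007,0,0,0,1],[0.0055,0,-0.007,0,0,0,1],[0.0055,0,-0.007,0,0,0,1],[0.0055,0,-0.007,0,0,0,1],[0.0055,0,-0.007,0,0,0,1],[0.0055,0,-0.007,0,0,0,1],[0.0055,0,-0.007,0,0,0,1],[0.0055,0,-0.007,0,0,0,1]]

```text
time_s: 9.22
eef_pos: [423.2, -196.4, 230.4]
tool_rot: [[0.744, -0.307, 0.594], [-0.242, -0.952, -0.189], [0.623, -0.003, -0.782]]
force: [0.5, 0.2, -3.2]
gripper_width: 12.5
```

Run:
```python
from h import *
planclip(-105,-50,206,16)
im,d=robot.get_image('wrist');cv2.imwrite('pics/wrist5.png',im[:,:,::-1])
```

```text
clip world [ 506.3 -223.1  198.7] rel rail x -120.0 rel face y -403.9 z rel -1.3
t 9.22 tcp [ 423.2 -196.4  230.4] phi -18.02 tau 38.54 roll -0.18 F [ 0.5  0.2 -3.2] w 12.5 q [-47.7  24.7 130.1 116.3  20.4 -51.8]
[-0.0033, -0.0203, -0.0029, 0.3, 0.1, -0.7, 1.0]
[-0.0031, -0.0204, -0.0028, 0.6, 0.1, -0.7, 1.0]
[-0.0028, -0.0204, -0.0026, 0.6, 0.1, -0.7, 1.0]
[-0.0025, -0.0205, -0.0024, 0.6, 0.1, -0.7, 1.0]
[-0.0023, -0.0206, -0.0022, 0.6, 0.1, -0.7, 1.0]
[-0.002, -0.0206, -0.002, 0.6, 0.1, -0.7, 1.0]
[-0.0018, -0.0206, -0.0018, 0.6, 0.1, -0.7, 1.0]
[-0.0015, -0.0207, -0.0016, 0.6, 0.1, -0.7, 1.0]
[-0.0013, -0.0207, -0.0014, 0.6, 0.1, -0.7, 1.0]
[-0.001, -0.0207, -0.0012, 0.6, 0.1, -0.7, 1.0]
[-0.0008, -0.0208, -0.001, 0.6, 0.1, -0.7, 1.0]
[-0.0005, -0.0208, -0.0008, 0.6, 0.1, -0.7, 1.0]
[-0.0003, -0.0208, -0.0006, 0.6, 0.1, -0.7, 1.0]
[-0.0, -0.0208, -0.0004, 0.6, 0.1, -0.7, 1.0]
[0.0002, -0.0208, -0.0002, 0.6, 0.1, -0.7, 1.0]
[0.0005, -0.0208, 0.0, 0.6, 0.1, -0.7, 1.0]
```

View pics/wrist5.png

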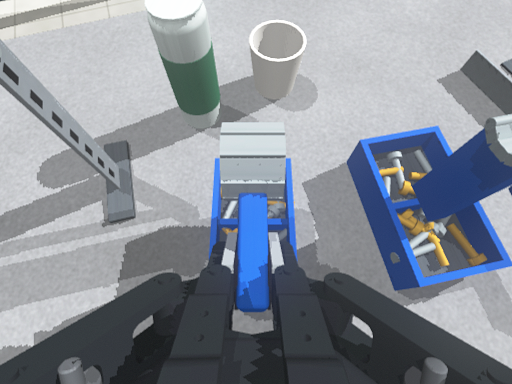

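Call:
send_rows:
  deltas:
    - [[-0.003,-0.02,-0.003,0.3,0.1,-0.7,1],[-0.003,-0.02,-0.003,0.6,0.1,-0.7,1],[-0.003,-0.02,-0.003,0.6,0.1,-0.7,1],[-0.0025,-0.02,-0.0025,0.6,0.1,-0.7,1],[-0.0025,-0.02,-0.002,0.6,0.1,-0.7,1],[-0.002,-0.02,-0.002,0.6,0.1,-0.7,1],[-0.002,-0.02,-0.002,0.6,0.1,-0.7,1],[-0.0015,-0.02,-0.0015,0.6,0.1,-0.7,1]]

```text
time_s: 10.28
eef_pos: [432.9, -30.0, 228.2]
tool_rot: [[0.773, -0.184, 0.608], [-0.145, -0.983, -0.114], [0.618, 0.0, -0.786]]
force: [1.0, 1.1, -2.2]
gripper_width: 13.0
```

Run:
```python
from h import *
planclip(-105,-50,206,8)
```

```text
clip world [518.5 -46.  195.9] rel rail x -119.1 rel face y -226.4 z rel -4.1
t 10.28 tcp [432.9 -30.  228.2] phi -10.61 tau 38.19 roll 0.02 F [ 1.   1.1 -2.2] w 13.0 q [-22.8  24.1 134.7 155.1  18.  -75.8]
[-0.0002, -0.0208, -0.0013, 0.6, 0.3, -0.7, 1.0]
[0.0, -0.0208, -0.0011, 0.5, 0.3, -0.7, 1.0]
[0.0003, -0.0208, -0.0009, 0.5, 0.3, -0.7, 1.0]
[0.0005, -0.0208, -0.0007, 0.5, 0.3, -0.7, 1.0]
[0.0008, -0.0208, -0.0005, 0.6, 0.3, -0.7, 1.0]
[0.001, -0.0208, -0.0003, 0.6, 0.3, -0.7, 1.0]
[0.0013, -0.0208, -0.0001, 0.6, 0.3, -0.7, 1.0]
[0.0015, -0.0207, 0.0001, 0.6, 0.3, -0.7, 1.0]
```

Run:
```python
from h import *
planclip(-112,-163,204,6,phi=8)
```

```text
clip world [518.5 -46.  195.9] rel rail x -119.1 rel face y -226.4 z rel -4.1
t 10.28 tcp [432.9 -30.  228.2] phi -10.61 tau 38.19 roll 0.02 F [ 1.   1.1 -2.2] w 13.0 q [-22.8  24.1 134.7 155.1  18.  -75.8]
[0.0009, -0.0059, -0.0003, 1.9, 0.3, -2.4, 1.0]
[0.0011, -0.0059, -0.0001, 1.9, 0.3, -2.4, 1.0]
[0.0014, -0.0058, 0.0001, 2.0, 0.3, -2.4, 1.0]
[0.0016, -0.0058, 0.0003, 2.0, 0.3, -2.4, 1.0]
[0.0019, -0.0057, 0.0005, 2.0, 0.3, -2.4, 1.0]
[0.0021, -0.0056, 0.0007, 2.0, 0.3, -2.4, 1.0]
```

Call:
send_rows:
  deltas:
    - [[0.001,-0.006,0,1.9,0.3,-2.4,1],[0.001,-0.006,0,1.9,0.3,-2.4,1],[0.001,-0.006,0,2,0.3,-2.4,1],[0.002,-0.006,0,2,0.3,-2.4,1],[0.002,-0.006,0,2,0.3,-2.4,1],[0.002,-0.006,0,2,0.3,-2.4,1]]

```text
time_s: 11.02
eef_pos: [436.5, 9.9, 229.1]
tool_rot: [[0.769, 0.154, 0.62], [0.117, -0.988, 0.1], [0.628, -0.004, -0.778]]
force: [-0.4, 0.2, -2.9]
gripper_width: 13.2
```

Run:
```python
from h import *
planclip(-55,-140,204,12,phi=10)
```

```text
clip world [522.9  23.5 198. ] rel rail x -119.1 rel face y -156.7 z rel -2.0
t 11.03 tcp [436.5   9.9 229.1] phi 8.68 tau 38.93 roll -0.21 F [-0.4  0.2 -2.9] w 13.2 q [-24.3  24.3 134.7 121.3  23.9 -60.5]
[0.0045, -0.0001, 0.0032, -0.2, 0.1, -0.1, 1.0]
[0.0045, -0.0001, 0.0032, 0.1, 0.1, -0.1, 1.0]
[0.0044, -0.0001, 0.0032, 0.1, 0.1, -0.1, 1.0]
[0.0044, -0.0001, 0.0032, 0.1, 0.1, -0.1, 1.0]
[0.0044, -0.0, 0.0032, 0.1, 0.1, -0.1, 1.0]
[0.0044, -0.0, 0.0032, 0.1, 0.1, -0.1, 1.0]
[0.0044, -0.0, 0.0032, 0.1, 0.1, -0.1, 1.0]
[0.0044, -0.0, 0.0032, 0.1, 0.1, -0.1, 1.0]
[0.0044, 0.0, 0.0032, 0.1, 0.1, -0.1, 1.0]
[0.0044, 0.0, 0.0033, 0.1, 0.1, -0.1, 1.0]
[0.0044, 0.0, 0.0033, 0.1, 0.1, -0.1, 1.0]
[0.0044, 0.0, 0.0033, 0.1, 0.1, -0.1, 1.0]
```

Call:
send_rows:
  deltas:
    - [[0.0066,0,0.0048,0.1,0.2,-0.1,1],[0.0066,0,0.0048,0.1,0.2,-0.1,1],[0.0066,0,0.0048,0.1,0.2,-0.1,1],[0.0066,0,0.0048,0.1,0.2,-0.1,1],[0.0066,0,0.0048,0.1,0.2,-0.1,1],[0.0066,0,0.0048,0.1,0.2,-0.1,1],[0.0066,0,0.0048,0.1,0.2,-0.1,1],[0.0066,0,0.0048,0.1,0.2,-0.1,1]]

```text
time_s: 12.02
eef_pos: [504.2, 21.2, 231.9]
tool_rot: [[0.751, 0.173, 0.637], [0.128, -0.985, 0.116], [0.648, -0.006, -0.762]]
force: [0.3, 0.1, -3.3]
gripper_width: 12.8
```

Run:
```python
from h import *
planclip(-55,-60,203,10,phi=-3.65)
```

```text
clip world [591.1  36.6 203. ] rel rail x -52.0 rel face y -139.3 z rel 3.0
t 12.03 tcp [504.2  21.2 231.9] phi 9.64 tau 40.39 roll -0.35 F [ 0.3  0.1 -3.3] w 12.8 q [-18.7  26.2 125.6 114.   20.1 -47.7]
[0.0014, -0.0099, 0.0012, -1.3, -0.0, 1.0, 1.0]
[0.0012, -0.0099, 0.001, -0.9, -0.0, 1.0, 1.0]
[0.001, -0.01, 0.0008, -0.9, -0.0, 1.0, 1.0]
[0.0008, -0.01, 0.0007, -0.9, -0.0, 1.0, 1.0]
[0.0007, -0.01, 0.0005, -0.9, -0.0, 1.0, 1.0]
[0.0005, -0.01, 0.0004, -0.9, -0.0, 1.0, 1.0]
[0.0003, -0.01, 0.0002, -0.9, -0.0, 1.0, 1.0]
[0.0001, -0.01, 0.0001, -0.9, -0.0, 1.0, 1.0]
[-0.0001, -0.01, -0.0001, -0.9, -0.0, 1.0, 1.0]
[-0.0002, -0.01, -0.0002, -0.9, -0.0, 1.0, 1.0]
```

Run:
```python
from h import *
planclip(-95,-139,138,8,phi=5)
```

```text
clip world [591.1  36.6 203. ] rel rail x -52.0 rel face y -139.3 z rel 3.0
t 12.03 tcp [504.2  21.2 231.9] phi 9.64 tau 40.39 roll -0.35 F [ 0.3  0.1 -3.3] w 12.8 q [-18.7  26.2 125.6 114.   20.1 -47.7]
[-0.0092, -0.0022, 0.0028, -0.8, -0.0, 0.4, 1.0]
[-0.0092, -0.0022, 0.0028, -0.4, -0.0, 0.4, 1.0]
[-0.0092, -0.0021, 0.0028, -0.4, -0.0, 0.4, 1.0]
[-0.0092, -0.0021, 0.0028, -0.4, -0.0, 0.4, 1.0]
[-0.0093, -0.002, 0.0028, -0.4, -0.0, 0.4, 1.0]
[-0.0093, -0.002, 0.0028, -0.4, -0.0, 0.4, 1.0]
[-0.0093, -0.0019, 0.0027, -0.4, -0.0, 0.4, 1.0]
[-0.0093, -0.0019, 0.0027, -0.4, -0.0, 0.4, 1.0]
```

Call:
send_rows:
  deltas:
    - [[-0.009,-0.002,0.003,-0.4,0,0.4,1],[-0.009,-0.002,0.003,-0.4,0,0.4,1],[-0.009,-0.002,0.003,-0.4,0,0.4,1],[-0.009,-0.002,0.003,-0.4,0,0.4,1],[-0.009,-0.002,0.003,-0.4,0,0.4,1],[-0.009,-0.002,0.003,-0.4,0,0.4,1],[-0.009,-0.002,0.003,-0.4,0,0.4,1]]

```text
time_s: 12.9
eef_pos: [472.3, 29.6, 174.6]
tool_rot: [[0.754, 0.102, 0.649], [0.079, -0.995, 0.064], [0.652, 0.003, -0.758]]
force: [0.0, -0.4, -3.3]
gripper_width: 12.9
```

Run:
```python
from h import *
planclip(-95,-139,134,3,phi=5)
```

```text
clip world [560.3  38.6 146.2] rel rail x -82.8 rel face y -139.3 z rel -53.8
t 12.9 tcp [472.3  29.6 174.6] phi 5.96 tau 40.71 roll 0.14 F [ 0.  -0.4 -3.3] w 12.9 q [-17.2  35.9 133.1 150.3  30.7 -81.8]
[-0.0055, -0.0012, 0.0004, -0.0, -0.2, 0.2, 1.0]
[-0.0055, -0.0012, 0.0004, -0.2, -0.2, 0.2, 1.0]
[-0.0055, -0.0011, 0.0004, -0.2, -0.2, 0.2, 1.0]
```

Call:
send_rows:
  deltas:
    - [[-0.003,0,0.003,0,-0.2,0,1],[-0.0025,0,0.0025,0,-0.2,0,1],[-0.0015,0,0.0015,0,0,0,1],[0,0,0,0,0,0,1]]

```text
time_s: 13.4
eef_pos: [472.8, 29.3, 164.2]
tool_rot: [[0.758, 0.101, 0.644], [0.078, -0.995, 0.064], [0.648, 0.002, -0.762]]
force: [0.7, 0.0, -3.2]
gripper_width: 13.0
```

Run:
```python
from h import *
clipnow();show()
```

```text
clip world [560.6  38.2 135.3] rel rail x -82.5 rel face y -139.7 z rel -64.7
t 13.4 tcp [472.8  29.3 164.2] phi 5.91 tau 40.36 roll 0.12 F [ 0.7  0.  -3.2] w 13.0 q [-17.1  37.6 133.1 151.7  32.  -83.4]
```

Call:
send_rows:
  deltas:
    - [[-0.0008,0,0.0008,0,0,0,1],[-0.0005,0,0.0005,0,0,0,1],[0,0,0,0,0,0,0.5],[0,0,0,0,0,0,0.5],[0,0,0,0,0,0,0.5]]

```text
time_s: 14.02
eef_pos: [474.6, 29.0, 165.0]
tool_rot: [[0.751, 0.101, 0.652], [0.078, -0.995, 0.063], [0.655, 0.003, -0.755]]
force: [-0.0, 0.2, 0.4]
gripper_width: 42.6
```

Run:
```python
from h import *
show()
s=robot.get_state();im,d=robot.get_image('wrist');cv2.imwrite('pics/wrist6.png',im[:,:,::-1]);np.savez('wrist6.npz',im=im,d=d,p=s['eef_pos'],R=s['tool_rot'])
```

```text
t 14.03 tcp [474.6  29.  165. ] phi 5.95 tau 40.95 roll 0.2 F [-0.   0.2  0.4] w 42.6 q [-17.2  37.8 133.1 152.1  32.7 -83.8]
```

View pics/wrist6.png

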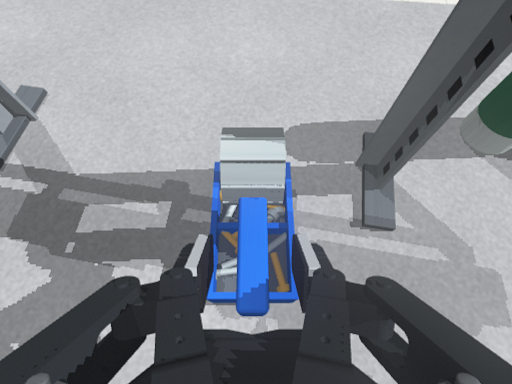

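Run:
```python
from h import *
plan((466.1,27.9,156.3),5.95,50.5,3,0.5)
```

```text
t 14.07 tcp [474.6  29.  165. ] phi 5.95 tau 40.95 roll 0.19 F [ 0.7 -0.1  0. ] w 42.4 q [-17.2  37.8 133.1 152.1  32.7 -83.8]
[-0.0041, 0.0001, 0.0003, 0.3, 3.2, 0.0, 0.5]
[-0.0041, 0.0001, 0.0001, 0.0, 3.2, -0.0, 0.5]
[-0.0041, 0.0001, -0.0001, 0.0, 3.2, -0.0, 0.5]
```

Call:
send_rows:
  deltas:
    - [[-0.004,0,0,0.1,3.2,0,0.5],[-0.004,0,0,0,3.2,0,0.5],[-0.004,0,0,0,3.2,0,0.5],[0,0,0,0,0,0,0.5]]

```text
time_s: 14.58
eef_pos: [467.8, 27.6, 157.2]
tool_rot: [[0.625, 0.102, 0.774], [0.068, -0.995, 0.077], [0.778, 0.004, -0.628]]
force: [-0.7, -0.1, -0.3]
gripper_width: 42.7
```

Run:
```python
from h import *
plan((466.1,27.9,156.3),5.95,50.5,1,0.5)
```

```text
t 14.57 tcp [467.8  27.6 157.2] phi 6.18 tau 51.08 roll 0.25 F [-0.7 -0.1 -0.3] w 42.7 q [-20.1  47.2 139.4 156.2  57.1 -93.7]
[-0.0017, -0.0004, -0.0008, 0.2, -0.6, 0.1, 0.5]
```

Call:
send_rows:
  deltas:
    - [[0,0,0,0.1,-2.5,0,0.5],[0,0,0,0,0,0,1],[0,0,0,0,0,0,1],[0,0,0,0,0,0,1],[0,0,0,0,0,0,1],[0,0,0,0,0,0,1]]
  force: 100

```text
time_s: 15.32
eef_pos: [468.5, 27.6, 157.3]
tool_rot: [[0.659, 0.104, 0.745], [0.071, -0.995, 0.075], [0.749, 0.004, -0.663]]
force: [-0.2, 0.4, 0.2]
gripper_width: 12.9
```

Run:
```python
from h import *
s=show()
im,d=robot.get_image('wrist');cv2.imwrite('pics/wrist7.png',im[:,:,::-1]);np.savez('wrist7.npz',im=im,d=d,p=s['eef_pos'],R=s['tool_rot'])
for f in('wrist6.npz','wrist7.npz'):
    z=np.load(f);im=z['im'];d=z['d'];p=z['p'];R=z['R'];c=cal('wrist');K=c['camera_matrix'];M=c['mount']
    v,u=np.mgrid[:384,:512];P=np.stack([(u-K[0,2])/K[0,0]*d,(v-K[1,2])/K[1,1]*d,d],-1)@M[:3,:3].T+M[:3,3]
    W=P@R.T+p
    hsv=cv2.cvtColor(im,cv2.COLOR_RGB2HSV);b=(abs(hsv[...,0].astype(int)-115)<12)&(hsv[...,1]>150)
    for lo,hi,zz in((130,148,139),(30,46,38)):
        m=b&(W[...,2]>lo)&(W[...,2]<hi);m[:,:200]=0;m[:,310:]=0
        vv,uu=np.nonzero(m);Q=np.array([wpt(a,e,zz,p,R)[:2] for a,e in zip(uu,vv)],np.float32)
        print(zz,len(Q),np.median(W[m][:,2]),cv2.minAreaRect(Q))
im,d=robot.get_image('top');cv2.imwrite('pics/top1.png',im[:,:,::-1]);np.savez('top1.npz',im=im,d=d)
im,d=robot.get_image('scene');cv2.imwrite('pics/scene1.png',im[:,:,::-1]);np.savez('scene1.npz',im=im,d=d)
```

```text
t 15.32 tcp [468.5  27.6 157.3] phi 6.19 tau 48.5 roll 0.21 F [-0.2  0.4  0.2] w 12.9 q [-19.6  44.8 138.1 155.7  51.2 -91.9]
139 3547 139.1221572076325 ((513.2879638671875, 31.933990478515625), (52.24776077270508, 13.722851753234863), 5.6258697509765625)
38 1929 38.0084967700256 ((560.0400390625, 36.68412780761719), (118.95716094970703, 69.70362091064453), 5.872426509857178)
139 3470 139.1084571243787 ((509.5370178222656, 36.89338684082031), (58.036590576171875, 25.609947204589844), 5.60863733291626)
38 955 38.15847019380237 ((559.69677734375, 36.08185577392578), (119.82096099853516, 69.69198608398438), 5.93702507019043)
```

View pics/wrist7.png

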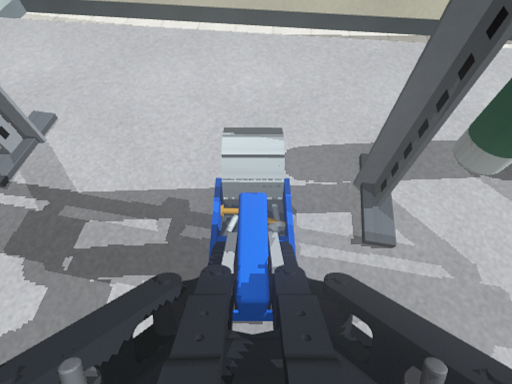

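View pics/scene1.png

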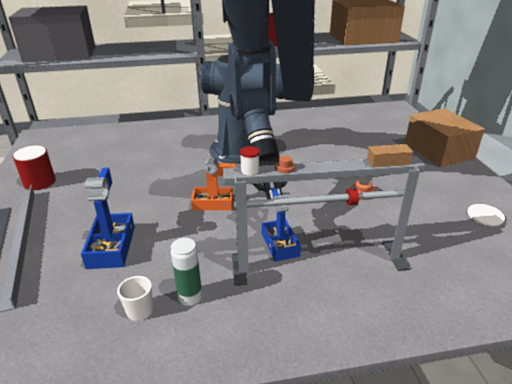

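```bash
cat >> h.py <<'E'
z7=np.load('wrist7.npz');CT=z7['R'].T@(np.array([559.9,37.0,135.])-z7['p'])
E
sed -i 's/tau=40.25,claw=1/tau=48.5,claw=1/' h.py
python3 - <<'E'
from h import *
print(CT)
planclip(-78,-140,205,8,phi=4)
E
```

```text
[4.41825933e+01 5.04299219e-02 8.36226975e+01]
clip world [559.9  37.  135. ] rel rail x -83.1 rel face y -140.9 z rel -65.0
t 15.47 tcp [468.5  27.6 157.3] phi 6.19 tau 48.5 roll 0.21 F [-0.4 -1.  -0.2] w 12.6 q [-19.6  44.8 138.1 155.7  51.2 -91.9]
[0.007, -0.0004, -0.0053, 0.1, -0.0, 0.2, 1.0]
[0.007, -0.0004, -0.0053, -0.2, -0.0, 0.2, 1.0]
[0.007, -0.0004, -0.0053, -0.2, -0.0, 0.2, 1.0]
[0.007, -0.0004, -0.0053, -0.2, -0.0, 0.2, 1.0]
[0.007, -0.0004, -0.0053, -0.2, -0.0, 0.2, 1.0]
[0.007, -0.0004, -0.0053, -0.2, -0.0, 0.2, 1.0]
[0.007, -0.0004, -0.0053, -0.2, -0.0, 0.2, 1.0]
[0.007, -0.0004, -0.0053, -0.2, -0.0, 0.2, 1.0]
```

Call:
send_rows:
  deltas:
    - [[0.007,0,-0.005,0,0,0,1],[0.007,0,-0.005,0,0,0,1],[0.007,0,-0.005,0,0,0,1],[0.007,0,-0.005,0,0,0,1],[0.007,0,-0.005,0,0,0,1],[0.007,0,-0.005,0,0,0,1],[0.007,0,-0.005,0,0,0,1],[0.007,0,-0.005,0,0,0,1]]

```text
time_s: 16.48
eef_pos: [470.6, 29.8, 226.4]
tool_rot: [[0.675, 0.105, 0.731], [0.073, -0.995, 0.075], [0.734, 0.002, -0.679]]
force: [1.0, 0.6, -2.8]
gripper_width: 13.0
```

Run:
```python
from h import *
planclip(-60,-60,202,8)
```

```text
clip world [561.5  39.2 202.1] rel rail x -81.7 rel face y -138.6 z rel 2.1
t 16.48 tcp [470.6  29.8 226.4] phi 6.15 tau 47.26 roll 0.13 F [ 1.   0.6 -2.8] w 13.0 q [-18.8  29.4 134.7 146.1  33.3 -78.2]
[0.0028, -0.0112, 0.0034, -0.7, 0.2, 0.8, 1.0]
[0.0027, -0.0112, 0.0033, -0.9, 0.2, 0.8, 1.0]
[0.0025, -0.0113, 0.0031, -0.9, 0.2, 0.8, 1.0]
[0.0023, -0.0114, 0.0029, -0.9, 0.2, 0.8, 1.0]
[0.0021, -0.0115, 0.0028, -0.9, 0.2, 0.8, 1.0]
[0.002, -0.0116, 0.0026, -0.9, 0.2, 0.8, 1.0]
[0.0018, -0.0116, 0.0024, -0.9, 0.2, 0.8, 1.0]
[0.0016, -0.0117, 0.0022, -0.9, 0.2, 0.8, 1.0]
```

Call:
send_rows:
  deltas:
    - [[0.003,-0.011,0.0035,-0.8,0.2,0.8,1],[0.003,-0.011,0.0035,-0.9,0.2,0.8,1],[0.0025,-0.0115,0.003,-0.9,0.2,0.8,1],[0.002,-0.0115,0.003,-0.9,0.2,0.8,1],[0.002,-0.0115,0.003,-0.9,0.2,0.8,1],[0.002,-0.0115,0.0025,-0.9,0.2,0.8,1],[0.002,-0.0115,0.0025,-0.9,0.2,0.8,1],[0.0015,-0.0115,0.002,-0.9,0.2,0.8,1]]

```text
time_s: 17.48
eef_pos: [489.4, 124.6, 224.3]
tool_rot: [[0.67, -0.069, 0.739], [-0.045, -0.998, -0.052], [0.741, 0.002, -0.672]]
force: [0.1, 0.7, -3.4]
gripper_width: 12.9
```

Run:
```python
from h import *
planclip(-50,-60,200,2)
im,d=robot.get_image('scene');cv2.imwrite('pics/scene2.png',im[:,:,::-1]);np.savez('scene2.npz',im=im,d=d)
cv2.imwrite('pics/s2z.png',cv2.resize(im[150:280,240:400,::-1],None,fx=4.5,fy=4.5,interpolation=2))
im,d=robot.get_image('wrist');cv2.imwrite('pics/wrist8.png',im[:,:,::-1]);np.savez('wrist8.npz',im=im,d=d)
```

```text
clip world [580.8 118.1 200.8] rel rail x -67.4 rel face y -58.6 z rel 0.8
t 17.48 tcp [489.4 124.6 224.3] phi -3.82 tau 47.79 roll 0.12 F [ 0.1  0.7 -3.4] w 12.9 q [  4.4  30.4 128.3 193.9  26.9 -96.9]
[0.005, 0.0009, 0.007, 0.2, 0.4, -0.1, 1.0]
[0.005, 0.0009, 0.007, 0.1, 0.4, -0.1, 1.0]
```

View pics/s2z.png

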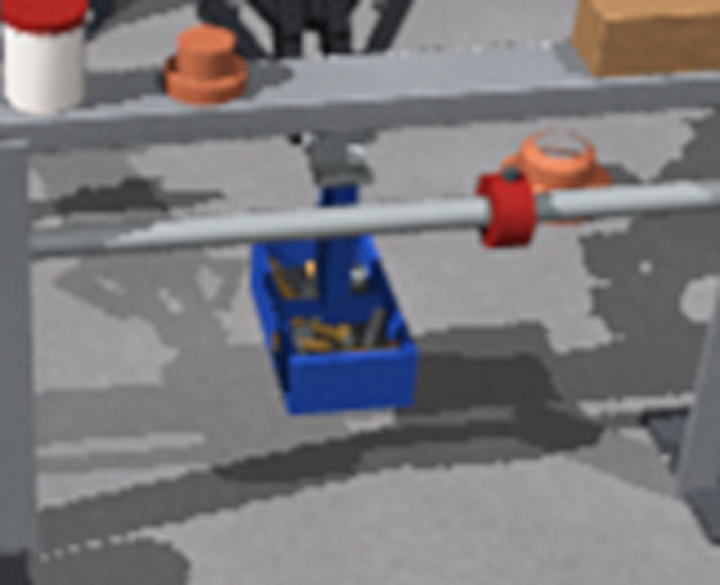

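View pics/wrist8.png

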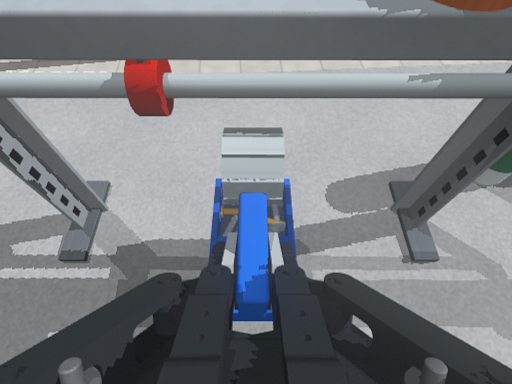

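```bash
cat > m.py <<'E'
from h import *
def meas(f,p,R):
    z=np.load(f);im=z['im'];d=z['d'];c=cal('wrist');K=c['camera_matrix'];M=c['mount']
    v,u=np.mgrid[:384,:512];W=(np.stack([(u-K[0,2])/K[0,0]*d,(v-K[1,2])/K[1,1]*d,d],-1)@M[:3,:3].T+M[:3,3])@R.T+p
    xr=W@XR;yr=W@YR
    hsv=cv2.cvtColor(im,cv2.COLOR_RGB2HSV);H,S,V=[hsv[...,i].astype(int) for i in range(3)]
    top=W[...,2];out=[]
    for col in range(200,420,10):
        r=[i for i in range(40,140) if d[i,col]>0 and abs(top[i,col]-202)<14 and xr[i,col]>618 and xr[i,col]<665]
        if len(r)<8: continue
        a,b=min(r),max(r);m=(a+b)/2
        q=wpt(col,m,200,p,R);out.append((a,b,q@XR,top[int(m),col]))
    out=np.array(out);print('rail rows',out[0,:2],out[-1,:2],'x_r',out[:,2].mean(),out[:,2].std(),'surf z',np.median(out[:,3]),[round(x,1) for x in out[:,2]])
    # surface cloud fit circle
    m=(abs(W[...,2]-200)<14)&(xr>620)&(xr<660)&(S<60)&(d>0)&(u>200)&(u<420)&(v<140)
    from scipy.optimize import least_squares
    x=xr[m];zz=W[...,2][m]
    g=least_squares(lambda q:np.hypot(x-q[0],zz-q[1])-8,[640,200],loss='soft_l1');print('circle fit',g.x,m.sum())
    red=((H<6)|(H>172))&(S>130)&(d>0)&(v<140)&(u<330)&(abs(W[...,2]-200)<26)
    print('collar y_r',np.percentile(yr[red],[1,5,50,95]),'x',np.median(xr[red]),'z',np.percentile(W[...,2][red],[2,98]))
    # clip steel points
    st=(S<60)&(d>0)&(u>215)&(u<290)&(v>120)&(v<200)&(W[...,2]>W[...,2][v>120].min()+0)&(abs(xr-(p+R@CT)@XR)<25)&(W[...,2]>p[2]-30)
    x=xr[st];zz=W[...,2][st]
    g=least_squares(lambda q:np.hypot(x-q[0],zz-q[1])-20,[(p+R@CT)@XR,(p+R@CT)[2]],loss='soft_l1');print('clip fit x_r,z',g.x,'vs model',(p+R@CT)@XR,(p+R@CT)[2],'y',np.percentile(yr[st],[2,98]),(p+R@CT)@YR,'ztop',np.percentile(zz,98),'n',st.sum())
E
python3 - <<'E'
from m import *
s=robot.get_state();print(s['eef_pos'],robot.get_state()['time_s'])
meas('wrist8.npz',s['eef_pos'],s['tool_rot'])
E
```

```text
[489.64694161 125.28167156 224.43796197] 17.575
rail rows [72. 97.] [73. 97.] x_r 640.9734937659748 0.28603220787819844 surf z 205.66859181266074 [np.float64(641.3), np.float64(641.3), np.float64(641.3), np.float64(641.3), np.float64(641.3), np.float64(641.3), np.float64(641.3), np.float64(641.3), np.float64(641.3), np.float64(640.8), np.float64(640.8), np.float64(640.8), np.float64(640.8), np.float64(640.7), np.float64(640.7), np.float64(640.7), np.float64(640.7), np.float64(640.7), np.float64(640.7), np.float64(640.7), np.float64(640.7), np.float64(640.7)]
circle fit [640.1828025  200.43405668] 5538
collar y_r [212.41377879 212.63663401 219.68885942 231.27389886] x 626.7201714639963 z [194.37185052 219.92487718]
clip fit x_r,z [571.62976094 201.36580813] vs model 572.3296651477676 201.0982287747733 y [140.46257047 169.25056767] 155.86981625555475 ztop 221.85556650697737 n 4271
```

```bash
sed -i 's/^RX,FY=.*/RX,FY=640.2,212.6/' h.py
python3 - <<'E'
from h import *
planclip(-36,-57,200.2,4)
E
```

```text
clip world [581.1 119.1 201.1] rel rail x -67.9 rel face y -56.7 z rel 1.1
t 17.57 tcp [489.6 125.3 224.4] phi -3.67 tau 47.86 roll 0.11 F [-0.   0.8 -3.4] w 12.7 q [  4.5  30.4 128.3 193.7  27.  -96.8]
[0.0049, 0.0001, 0.0062, 0.2, 0.2, -0.0, 1.0]
[0.0049, 0.0001, 0.0062, 0.0, 0.2, -0.0, 1.0]
[0.0049, 0.0001, 0.0062, 0.0, 0.2, -0.0, 1.0]
[0.0049, 0.0001, 0.0062, 0.0, 0.2, -0.0, 1.0]
```

Call:
send_rows:
  deltas:
    - [[0.005,0,0.006,0.1,0.2,0,1],[0.005,0,0.006,0,0.2,0,1],[0.005,0,0.006,0,0.2,0,1],[0.005,0,0.006,0,0.2,0,1],[0,0,0,0,0,0,1]]

```text
time_s: 18.2
eef_pos: [522.5, 121.3, 223.1]
tool_rot: [[0.66, -0.067, 0.748], [-0.044, -0.998, -0.05], [0.75, 0.0, -0.661]]
force: [0.2, -0.5, -3.2]
gripper_width: 12.8
```

```bash
cat > g.py <<'E'
import sys
from m import *
k=sys.argv[1]
s=robot.get_state()
im,d=robot.get_image('wrist');cv2.imwrite(f'pics/wrist{k}.png',im[:,:,::-1]);np.savez(f'wrist{k}.npz',im=im,d=d)
meas(f'wrist{k}.npz',s['eef_pos'],s['tool_rot'])
E
python3 g.py 9
python3 - <<'E'
from h import *
planclip(-36,-57,200.2,1)
E
```

```text
rail rows [112. 134.] [112. 134.] x_r 639.4794179343832 1.6192331892812712 surf z 204.9367951932848 [np.float64(638.7), np.float64(638.7), np.float64(638.7), np.float64(642.2), np.float64(642.1), np.float64(642.1), np.float64(642.1), np.float64(642.1), np.float64(642.1), np.float64(638.6), np.float64(638.5), np.float64(638.5), np.float64(638.5), np.float64(638.5), np.float64(638.5), np.float64(638.4), np.float64(638.4), np.float64(638.4), np.float64(638.4), np.float64(638.4), np.float64(638.3), np.float64(638.3)]
circle fit [640.07537052 200.24723189] 4536
collar y_r [212.84195088 213.07759599 220.92698304 231.65105586] x 624.9048977265585 z [200.27989018 216.48446484]
clip fit x_r,z [604.95020326 201.15154785] vs model 605.6667698397616 200.88411812403353 y [138.58016405 167.33665974] 153.99760436291265 ztop 221.71239900346725 n 4267
clip world [613.6 115.2 200.6] rel rail x -35.1 rel face y -58.5 z rel 0.6
t 18.25 tcp [521.9 121.4 222.9] phi -3.79 tau 48.53 roll 0.03 F [-0.4 -0.2 -2.9] w 12.9 q [  3.5  31.5 124.6 193.1  24.9 -97.1]
[-0.0008, -0.0013, -0.0004, 0.1, -0.0, -0.1, 1.0]
```

View pics/wrist9.png

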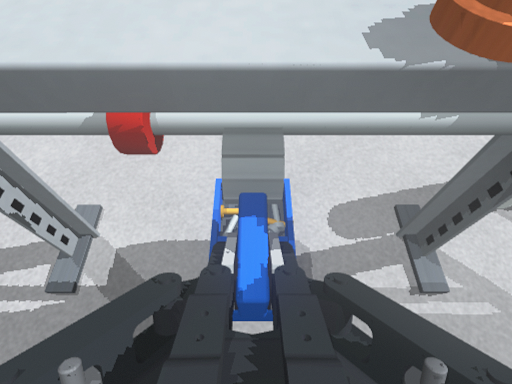

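Call:
send_rows:
  deltas:
    - [[0.0028,0,0.0042,0.1,0,0,1],[0.0033,0,0.0038,0,0,0,1],[0.0033,0,0.0038,0,0,0,1]]

```text
time_s: 18.62
eef_pos: [536.8, 120.4, 221.6]
tool_rot: [[0.662, -0.065, 0.746], [-0.044, -0.998, -0.048], [0.748, -0.001, -0.664]]
force: [-0.3, 0.6, -2.6]
gripper_width: 12.6
```

Run:
```python
from h import *
planclip(0,-57,200.0,4)
```

```text
clip world [628.5 114.4 199.1] rel rail x -20.3 rel face y -58.4 z rel -0.9
t 18.62 tcp [536.8 120.4 221.6] phi -3.76 tau 48.41 roll -0.04 F [-0.3  0.6 -2.6] w 12.6 q [  3.1  32.  122.6 192.9  23.3 -97.3]
[0.0035, -0.0003, 0.0037, -0.0, 0.0, -0.0, 1.0]
[0.0035, -0.0003, 0.0037, 0.0, 0.0, -0.0, 1.0]
[0.0035, -0.0003, 0.0037, 0.0, 0.0, -0.0, 1.0]
[0.0035, -0.0003, 0.0037, 0.0, 0.0, -0.0, 1.0]
```

Call:
send_rows:
  deltas:
    - [[0.0005,0,-0.0004,0,0,0,1],[0,0,0,0,0,0,1]]

```text
time_s: 18.88
eef_pos: [537.4, 120.4, 222.4]
tool_rot: [[0.662, -0.065, 0.747], [-0.044, -0.998, -0.048], [0.748, -0.001, -0.663]]
force: [0.6, 0.1, -2.3]
gripper_width: 12.3
```

```bash
python3 g.py 10;python3 - <<'E'
from h import *
for i in range(4):
    clipnow();robot.get_image('wrist')
show()
E
```

```text
clip world [629.1 114.4 200. ] rel rail x -19.7 rel face y -58.3 z rel 0.0
clip world [629.  114.4 200. ] rel rail x -19.7 rel face y -58.4 z rel -0.0
clip world [629.  114.5 199.9] rel rail x -19.8 rel face y -58.3 z rel -0.1
clip world [628.9 114.5 199.9] rel rail x -19.8 rel face y -58.3 z rel -0.1
t 19.12 tcp [537.3 120.4 222.3] phi -3.76 tau 48.45 roll -0.04 F [-0.1  0.2 -3.5] w 12.9 q [  3.1  31.9 122.6 193.   23.2 -97.4]Traceback (most recent call last):
  File "g.py", line 6, in <module>
    meas(f'wrist{k}.npz',s['eef_pos'],s['tool_rot'])
    ~~~~^^^^^^^^^^^^^^^^^^^^^^^^^^^^^^^^^^^^^^^^^^^^
  File "m.py", line 13, in meas
    out=np.array(out);print('rail rows',out[0,:2],out[-1,:2],'x_r',out[:,2].mean(),out[:,2].std(),'surf z',np.median(out[:,3]),[round(x,1) for x in out[:,2]])
                                        ~~~^^^^^^
IndexError: too many indices for array: array is 1-dimensional, but 2 were indexed
```

Call:
send_rows:
  deltas:
    - [[0.0034,0,0.0037,0,0,0,1],[0.0034,0,0.0037,0,0,0,1]]

```text
time_s: 19.38
eef_pos: [547.4, 119.8, 222.4]
tool_rot: [[0.662, -0.065, 0.746], [-0.043, -0.998, -0.048], [0.748, -0.001, -0.664]]
force: [-0.6, -0.5, -3.2]
gripper_width: 13.2
```

Run:
```python
from h import *
planclip(0,-57,200.0,2)
```

```text
clip world [639.1 113.8 199.9] rel rail x -9.6 rel face y -58.3 z rel -0.1
t 19.38 tcp [547.4 119.8 222.4] phi -3.75 tau 48.4 roll -0.03 F [-0.6 -0.5 -3.2] w 13.2 q [  2.9  32.1 121.2 193.3  22.1 -97.9]
[0.0032, -0.0006, 0.0036, -0.0, 0.0, -0.0, 1.0]
[0.0032, -0.0006, 0.0036, 0.0, 0.0, -0.0, 1.0]
```

No contact force as the gap passes the rail. Continuing in.

Call:
send_rows:
  deltas:
    - [[0.0032,0,0.0036,0,0,0,1],[0.0032,0,0.0036,0,0,0,1],[0,0,0,0,0,0,1]]

```text
time_s: 19.75
eef_pos: [558.8, 119.0, 222.7]
tool_rot: [[0.661, -0.065, 0.747], [-0.044, -0.998, -0.048], [0.749, -0.001, -0.663]]
force: [0.3, -0.1, -3.0]
gripper_width: 12.6
```

Run:
```python
from h import *
clipnow();show()
im,d=robot.get_image('scene');cv2.imwrite('pics/s3z.png',cv2.resize(im[150:280,240:400,::-1],None,fx=4.5,fy=4.5,interpolation=2))
```

```text
clip world [650.5 113.  200.3] rel rail x 1.8 rel face y -58.4 z rel 0.3
t 19.75 tcp [558.8 119.  222.7] phi -3.77 tau 48.49 roll -0.04 F [ 0.3 -0.1 -3. ] w 12.6 q [  2.7  32.4 119.8 193.5  21.  -98.4]
```

View pics/s3z.png

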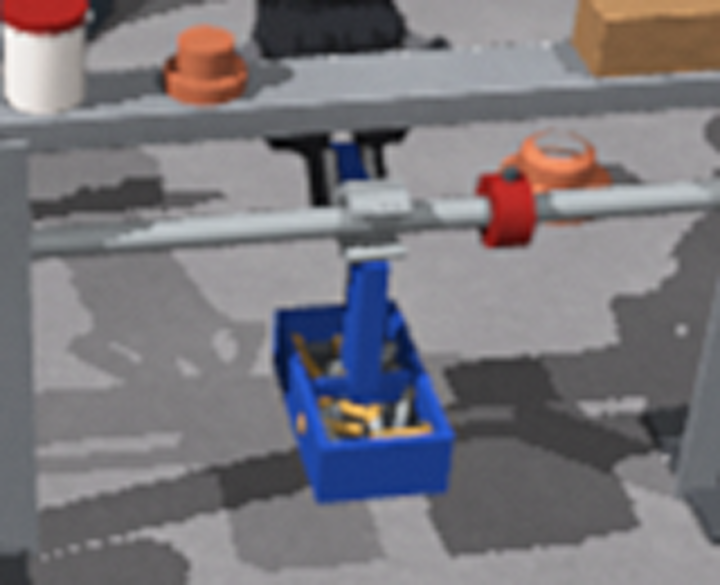

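Call:
send_rows:
  deltas:
    - [[-0.0007,-0.005,0.0003,0,0,0,1],[-0.0007,-0.005,0.0003,0,0,0,1],[-0.0007,-0.005,0.0003,0,0,0,1],[-0.0007,-0.005,0.0003,0,0,0,1],[-0.0007,-0.005,0.0003,0,0,0,1],[-0.0007,-0.005,0.0003,0,0,0,1],[0,0,0,0,0,0,1]]

```text
time_s: 20.68
eef_pos: [558.1, 151.8, 217.5]
tool_rot: [[0.663, -0.064, 0.746], [-0.043, -0.998, -0.047], [0.747, -0.001, -0.664]]
force: [0.5, 0.2, -3.3]
gripper_width: 12.7
```

Run:
```python
from h import *
planclip(0,-19,195,4)
im,d=robot.get_image('wrist');cv2.imwrite('pics/wrist11.png',im[:,:,::-1])
```

```text
clip world [649.7 145.9 195. ] rel rail x -1.1 rel face y -25.6 z rel -5.0
t 20.68 tcp [558.1 151.8 217.5] phi -3.71 tau 48.37 roll -0.04 F [ 0.5  0.2 -3.3] w 12.7 q [   7.4   33.3  118.3  203.3   21.1 -104.5]
[0.0001, -0.0016, 0.0002, -0.0, 0.0, -0.0, 1.0]
[0.0001, -0.0016, 0.0002, 0.0, 0.0, -0.0, 1.0]
[0.0001, -0.0016, 0.0002, 0.0, 0.0, -0.0, 1.0]
[0.0001, -0.0016, 0.0002, 0.0, 0.0, -0.0, 1.0]
```

View pics/wrist11.png

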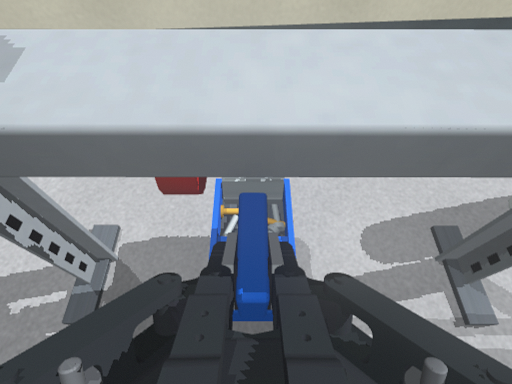

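Call:
send_rows:
  deltas:
    - [[0,-0.0015,0,0,0,0,1],[0,-0.0015,0,0,0,0,1],[0,-0.0015,0,0,0,0,1],[0,-0.0015,0,0,0,0,1],[0,-0.001,0,0,0,0,1]]

```text
time_s: 21.35
eef_pos: [558.7, 158.5, 217.6]
tool_rot: [[0.663, -0.065, 0.746], [-0.044, -0.998, -0.048], [0.748, -0.001, -0.664]]
force: [0.1, 0.8, -3.2]
gripper_width: 12.7
```

Run:
```python
from h import *
clipnow();show()
```

```text
clip world [650.3 152.5 195.1] rel rail x -0.9 rel face y -19.0 z rel -4.9
t 21.35 tcp [558.7 158.5 217.6] phi -3.77 tau 48.38 roll -0.03 F [ 0.1  0.8 -3.2] w 12.7 q [   8.3   33.4  117.9  205.8   21.  -106.2]
```

Call:
send_rows:
  deltas:
    - [[0,-0.001,0,0,0,0,1],[0,-0.001,0,0,0,0,1]]

```text
time_s: 21.6
eef_pos: [558.8, 160.6, 217.6]
tool_rot: [[0.663, -0.065, 0.746], [-0.044, -0.998, -0.048], [0.748, -0.001, -0.664]]
force: [-0.3, -1.1, -2.7]
gripper_width: 12.8
```

Call:
send_rows:
  deltas:
    - [[0,-0.0006,0,0,0,0,1],[0,-0.0006,0,0,0,0,1]]

```text
time_s: 21.85
eef_pos: [558.9, 161.9, 217.6]
tool_rot: [[0.663, -0.065, 0.746], [-0.044, -0.998, -0.048], [0.748, -0.001, -0.664]]
force: [-0.6, -0.5, -2.8]
gripper_width: 13.1
```

Call:
send_rows:
  deltas:
    - [[0,-0.0006,0,0,0,0,1]]

```text
time_s: 21.98
eef_pos: [558.9, 162.6, 217.6]
tool_rot: [[0.663, -0.065, 0.746], [-0.044, -0.998, -0.048], [0.748, -0.001, -0.664]]
force: [0.4, 0.1, -3.0]
gripper_width: 13.1
```

Call:
send_rows:
  deltas:
    - [[0,-0.0006,0,0,0,0,1]]

```text
time_s: 22.1
eef_pos: [558.9, 163.2, 217.6]
tool_rot: [[0.663, -0.065, 0.746], [-0.044, -0.998, -0.048], [0.747, -0.001, -0.664]]
force: [-1.1, -0.0, -3.3]
gripper_width: 12.9
```

Call:
send_rows:
  deltas:
    - [[0,-0.0005,0,0,0,0,1]]

```text
time_s: 22.22
eef_pos: [559.0, 163.7, 217.6]
tool_rot: [[0.663, -0.065, 0.746], [-0.044, -0.998, -0.049], [0.748, -0.001, -0.664]]
force: [0.9, -1.1, -2.6]
gripper_width: 12.9
```

Call:
send_rows:
  deltas:
    - [[0,-0.0005,0,0,0,0,1]]

```text
time_s: 22.35
eef_pos: [559.0, 164.2, 217.6]
tool_rot: [[0.663, -0.066, 0.746], [-0.044, -0.998, -0.049], [0.748, -0.001, -0.664]]
force: [-1.0, -1.6, -2.6]
gripper_width: 13.0
```

Call:
send_rows:
  deltas:
    - [[0,-0.0005,0,0,0,0,1]]

```text
time_s: 22.48
eef_pos: [559.0, 164.3, 217.6]
tool_rot: [[0.663, -0.067, 0.746], [-0.045, -0.998, -0.049], [0.748, -0.001, -0.664]]
force: [-0.9, -2.6, -1.9]
gripper_width: 12.5
```

Call:
send_rows:
  deltas:
    - [[0,-0.0007,0,0,0,0,1]]

```text
time_s: 22.6
eef_pos: [558.9, 164.5, 217.6]
tool_rot: [[0.662, -0.069, 0.746], [-0.047, -0.998, -0.051], [0.748, -0.001, -0.664]]
force: [-0.4, -3.9, -2.9]
gripper_width: 13.1
```

Call:
send_rows:
  deltas:
    - [[0,-0.0007,0,0,0,0,1]]

```text
time_s: 22.72
eef_pos: [558.9, 164.7, 217.5]
tool_rot: [[0.662, -0.071, 0.746], [-0.048, -0.997, -0.052], [0.748, -0.002, -0.664]]
force: [-1.1, -4.5, -2.5]
gripper_width: 12.9
```

Call:
send_rows:
  deltas:
    - [[0,-0.0007,0,0.1,0,-0.1,1],[0,-0.0007,0,0.1,0,-0.1,1]]

```text
time_s: 22.98
eef_pos: [558.9, 164.7, 217.5]
tool_rot: [[0.662, -0.071, 0.746], [-0.049, -0.997, -0.051], [0.748, -0.003, -0.664]]
force: [-0.8, -5.8, -3.0]
gripper_width: 13.1
```

Call:
send_rows:
  deltas:
    - [[0,-0.0006,0,0.1,0,-0.1,1],[0,-0.0006,0,0.1,0,-0.1,1]]

```text
time_s: 23.22
eef_pos: [558.9, 164.6, 217.5]
tool_rot: [[0.662, -0.07, 0.746], [-0.049, -0.998, -0.05], [0.748, -0.003, -0.664]]
force: [-1.4, -4.6, -3.5]
gripper_width: 12.7
```

Run:
```python
from h import *
clipnow();show()
im,d=robot.get_image('scene');cv2.imwrite('pics/s4z.png',cv2.resize(im[150:280,240:400,::-1],None,fx=4.5,fy=4.5,interpolation=2))
```

```text
clip world [650.6 158.2 195. ] rel rail x -1.0 rel face y -13.3 z rel -5.0
t 23.23 tcp [558.9 164.6 217.5] phi -4.21 tau 48.42 roll -0.18 F [-1.4 -4.6 -3.5] w 12.7 q [   9.2   33.6  117.5  208.1   21.  -107.5]
```

View pics/s4z.png

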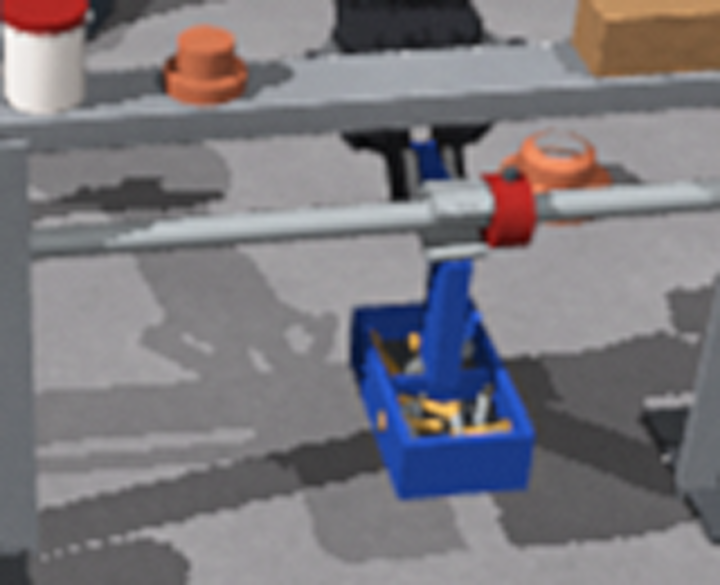

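Call:
send_rows:
  deltas:
    - [[0,0,0,0,0,0,1],[-0.0004,0,0.0004,0,0,0,1],[-0.0004,0,0.0004,0,0,0,1]]

```text
time_s: 23.65
eef_pos: [559.2, 164.5, 216.9]
tool_rot: [[0.661, -0.07, 0.748], [-0.049, -0.998, -0.05], [0.749, -0.003, -0.662]]
force: [-1.7, -4.1, -0.9]
gripper_width: 12.8
```

Call:
send_rows:
  deltas:
    - [[-0.0004,0,0.0004,0,0,0,1],[0,0,0,0,0,0,1]]

```text
time_s: 23.9
eef_pos: [559.4, 164.5, 216.5]
tool_rot: [[0.66, -0.07, 0.748], [-0.049, -0.998, -0.051], [0.75, -0.003, -0.662]]
force: [-1.2, -3.3, -1.2]
gripper_width: 12.6
```

Run:
```python
from h import *
clipnow();show()
```

```text
clip world [651.1 158.1 194.3] rel rail x -0.5 rel face y -13.4 z rel -5.7
t 23.9 tcp [559.4 164.5 216.5] phi -4.23 tau 48.57 roll -0.18 F [-1.2 -3.3 -1.2] w 12.6 q [   9.2   33.7  117.5  207.7   21.4 -107.1]
```

Call:
send_rows:
  deltas:
    - [[0,0.0004,0,0,0,0,1],[0,0,0,0,0,0,1]]
  force: 40

```text
time_s: 24.15
eef_pos: [559.5, 164.4, 216.5]
tool_rot: [[0.66, -0.069, 0.748], [-0.048, -0.998, -0.05], [0.75, -0.003, -0.662]]
force: [-0.7, -2.7, -0.8]
gripper_width: 12.6
```

Call:
send_rows:
  deltas:
    - [[0,0,0,0,0,0,0.82],[0,0,0,0,0,0,0.78],[0,0,0,0,0,0,0.74],[0,0,0,0,0,0,0.7],[0,0,0,0,0,0,0.65],[0,0,0,0,0,0,0.6],[0,0,0,0,0,0,0.55],[0,0,0,0,0,0,0.5]]

```text
time_s: 25.15
eef_pos: [561.5, 165.8, 218.6]
tool_rot: [[0.655, -0.065, 0.753], [-0.044, -0.998, -0.048], [0.754, -0.002, -0.656]]
force: [0.5, 0.3, -0.2]
gripper_width: 42.7
```

Run:
```python
from h import *
show()
im,d=robot.get_image('scene');cv2.imwrite('pics/s5z.png',cv2.resize(im[150:280,240:400,::-1],None,fx=4.5,fy=4.5,interpolation=2))
im,d=robot.get_image('wrist');cv2.imwrite('pics/wrist12.png',im[:,:,::-1])
```

```text
t 25.15 tcp [561.5 165.8 218.6] phi -3.84 tau 48.97 roll -0.11 F [ 0.5  0.3 -0.2] w 42.7 q [   9.3   33.7  117.3  207.4   21.5 -107.1]
```

View pics/s5z.png

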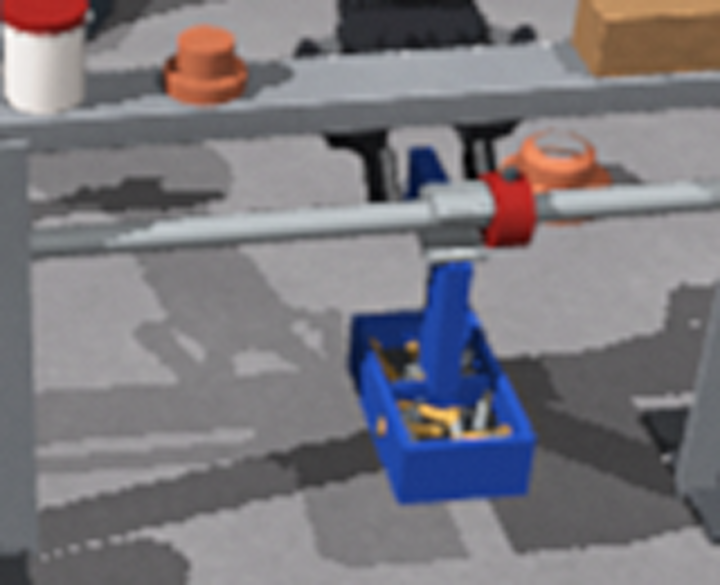

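View pics/wrist12.png

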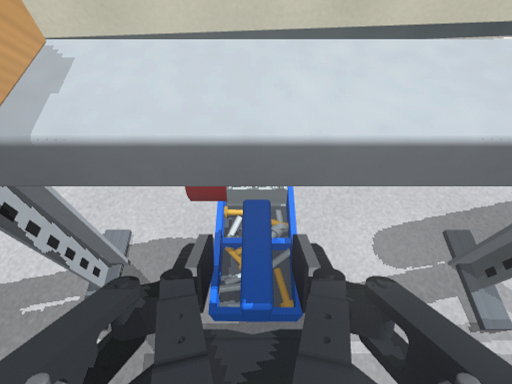

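Call:
send_rows:
  deltas:
    - [[-0.002,0,-0.008,0,0,0,0.5],[-0.004,0,-0.012,0,0,0,0.5],[-0.004,0,-0.015,0,0,0,0.5],[-0.004,0,-0.015,0,0,0,0.5],[-0.004,0,-0.015,0,0,0,0.5],[-0.004,0,-0.015,0,0,0,0.5],[-0.004,0,-0.015,0,0,0,0.5],[0,0,0,0,0,0,0.5]]

```text
time_s: 26.25
eef_pos: [464.9, 172.0, 264.8]
tool_rot: [[0.655, -0.064, 0.753], [-0.043, -0.998, -0.047], [0.754, -0.002, -0.657]]
force: [0.5, 0.3, 0.0]
gripper_width: 42.8
```

Run:
```python
from h import *
s=show();p,R=s['eef_pos'],s['tool_rot']
im,d=robot.get_image('wrist');cv2.imwrite('pics/wrist13.png',im[:,:,::-1])
im2,d2=robot.get_image('scene');cv2.imwrite('pics/s6z.png',cv2.resize(im2[120:330,100:420,::-1],None,fx=2.4,fy=2.4,interpolation=2))
W=world('scene',d2);hsv=cv2.cvtColor(im2,cv2.COLOR_RGB2HSV);b=(abs(hsv[...,0].astype(int)-115)<12)&(hsv[...,1]>150)
m=b&(W[...,1]>80)
P=W[m];z=P[:,2];r=P[z>55];print('tray rim z top',np.percentile(z[z<130],[1,50,97]))
# rim corner slope: rim points
m2=m&(W[...,2]>85)&(W[...,2]<105);q=W[m2];A=np.c_[q[:,:2]@XR[:2],q[:,:2]@YR[:2],np.ones(len(q))];print('rim plane',np.linalg.lstsq(A,q[:,2],rcond=None)[0],len(q))
c=cal('wrist');K=c['camera_matrix'];M=c['mount'];v,u=np.mgrid[:384,:512]
W=(np.stack([(u-K[0,2])/K[0,0]*d,(v-K[1,2])/K[1,1]*d,d],-1)@M[:3,:3].T+M[:3,3])@R.T+p
hsv=cv2.cvtColor(im,cv2.COLOR_RGB2HSV);b=(abs(hsv[...,0].astype(int)-115)<12)&(hsv[...,1]>150)
for lo,hi in((192,205),(85,105)):
    m=b&(W[...,2]>lo)&(W[...,2]<hi);q=W[m];A=np.c_[q@XR-RX,q@YR-FY,np.ones(len(q))]
    print('wrist',lo,len(q),np.median(q[:,2]),np.linalg.lstsq(A,q[:,2],rcond=None)[0],'y_r',np.percentile(A[:,1],[2,50,98]),'x',np.percentile(A[:,0],[2,98]))
```

```text
t 26.25 tcp [464.9 172.  264.8] phi -3.78 tau 48.95 roll -0.11 F [0.5 0.3 0. ] w 42.8 q [  13.    24.2  127.   214.1   22.6 -110.8]
tray rim z top [ 59.24510044  87.50258924 120.79018914]
rim plane [ 9.05910233e-03 -1.00880390e-04  8.71945476e+01] 469
wrist 192 889 196.8706308096045 [ 3.74539473e-02 -7.65065582e-03  1.98514604e+02] y_r [-19.99366736 -14.12492424  -8.00355911] x [-72.75612274 -23.04262991]
wrist 85 1426 96.01044838091374 [3.84220368e-02 2.88679925e-03 9.54195206e+01] y_r [-48.44926602 -11.5708548   19.48595299] x [-56.53017855  60.73509831]
```

View pics/s6z.png

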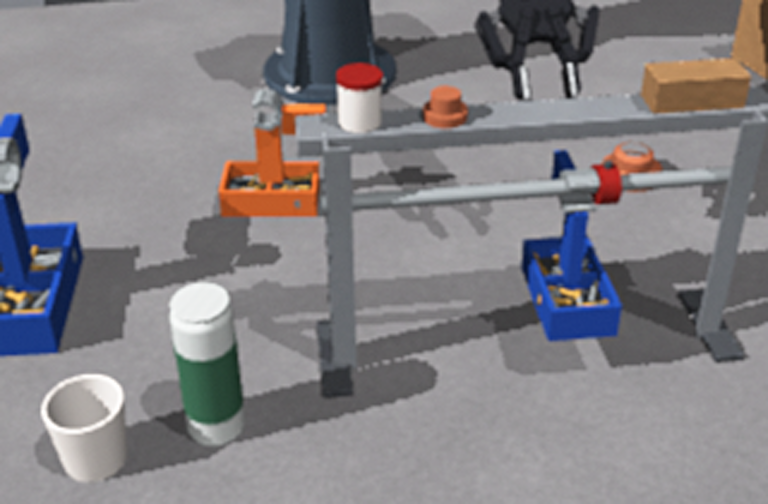

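View pics/wrist13.png

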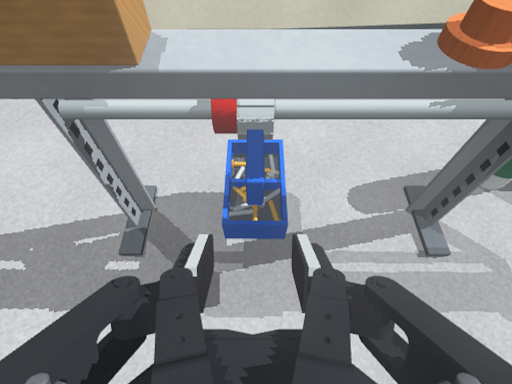

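Call:
send_rows:
  deltas:
    - [[0,0,0,0,0,0,0.5],[0,0,0,0,0,0,0.5],[0,0,0,0,0,0,0.5],[0,0,0,0,0,0,0.5],[0,0,0,0,0,0,0.5],[0,0,0,0,0,0,0.5],[0,0,0,0,0,0,0.5],[0,0,0,0,0,0,0.5]]

```text
time_s: 27.35
eef_pos: [468.1, 171.6, 264.0]
tool_rot: [[0.654, -0.066, 0.753], [-0.044, -0.998, -0.048], [0.755, -0.002, -0.656]]
force: [-0.1, -0.4, 0.0]
gripper_width: 42.9
```

Run:
```python
from h import *
show()
a,d=robot.get_image('wrist');b,d=robot.get_image('wrist');o=cv2.imread('pics/wrist13.png')[:,:,::-1]
for x in(o,):print('diff',np.abs(x.astype(int)-b)[90:245,200:300].mean())
print(np.abs(a.astype(int)-b)[90:245,200:300].mean())
cv2.imwrite('pics/w14z.png',cv2.resize(b[80:250,180:330,::-1],None,fx=3.5,fy=3.5,interpolation=2))
```

```text
t 27.35 tcp [468.1 171.6 264. ] phi -3.88 tau 49.01 roll -0.1 F [-0.1 -0.4  0. ] w 42.9 q [  12.9   24.5  126.7  214.1   22.6 -110.8]
diff 12.318666666666667
0.8086666666666666
```

View pics/w14z.png

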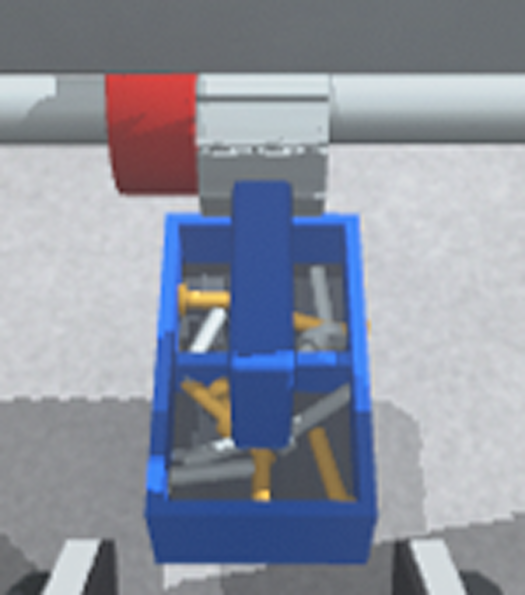

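The clip sits flush beside the collar, and the caddy is hanging level and still. Two successive pictures are identical apart from noise, and the larger difference from the earlier frame is the arm drifting about 3 mm. I'm handing in.

Run:
```python
from plant import robot
print(robot.close_job())
```

```text
the job is handed in; nothing more can be done
None
```

The blue caddy is hanging on the rail right beside the red collar, released and still, and I handed the job in at about 27 s of the 61 s allowed.

**What I did:**
- I picked the caddy up by its tab. The first grip, tilted about 40°, would have left the wrist nearly in line with the forearm at the rail. So I set the caddy down in front of the rack and gripped it again at about 48°.
- The clip went over the rail about 58 mm short of the collar, with no contact force that I could see.
- I slid it along to the collar and held it there with about 3 to 6 N for roughly 0.7 s. Then I lowered its weight onto the rail, opened the fingers and backed off.

**Last checks:**
- **Clip:** it touches the collar face with the rail inside. In the last arm pose before release it was about 0.5 mm off the rail axis in x and 5.7 mm below it.
- **Level:** the wrist camera shows a pitch of about 2°, and the scene camera about 0.5°. The limit is 0.2 rad, about 11.5°.
- **At rest:** two wrist pictures taken 0.05 s apart were the same apart from noise. The force on the tool was about zero.
- **Bystanders:** the arm never came near the spray can, the pot or the flange. I did not re-measure where they stand.

**Small disagreements:**
- The top and wrist cameras differed by about 3.5 mm on where the caddy started. I used the wrist reading for the grip.
- Contact with the collar came about 1.5 mm later than I had predicted.

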